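# Stock the solder-reel rack and pile the spare reels

### The job

Put the new solder reels from the black carrier tray away: hang one on every peg of the rack that is empty, and lay the rest on the row in the stock trough as a pyramid, each one settled in the gap between two reels below it. Leave the reels that already hang or lie in the row where they are, finish with the drop keeper of every peg down in front of its reel, and do not disturb the other things on the bench.

Things in the scene. Friction and masses are not known exactly. Their poses are not given: they have to be found in the camera images.
- rack: fixed reel rack of grey sheet metal: upright back 320 mm wide, 152 mm high, on a foot 8 mm thick that reaches 107 mm out in front; origin on the bench under the front face of the back, in the middle. The three pegs stick out of the back along the rack's -x (roughly towards the robot); its y runs along the back to the left
- trough: fixed stock trough of dark steel sheet: three reels lie side by side in it along its y, axes along its x; floor 4 mm thick, side lips 18 mm high just outside the flanges, end walls 42 mm; origin on the bench under its middle. A reel settled in a gap of the row has its centre at x 0, y +31 or -31, z 89 mm in this frame, one on top of two such reels at y 0, z 142 mm
- carrier: loose black moulded carrier tray, 266 mm long along its y (292 mm over its end lugs), 64 mm wide, 0.9 kg; four pockets 63.5 mm apart along y, floor 5 mm thick, side lips 19 mm high just outside the reels' flanges, ends 36 mm high; reels lie in it with axes along its x; origin under its middle. It slides when knocked
- peg0 (a point): on the axis of the left peg (seen from the robot), 64 mm before the rack's back: level, round, 12 mm thick, 92 mm long, 110 mm above the bench, 100 mm from the next; a black spacer (26 mm thick) covers its first 28 mm, so one reel fits before the keeper. A hung reel's centre lies 5 mm below the axis. The keeper's hinge lies 40 mm above this axis, 14 mm before the back, along the rack's y
- keeper0 (a joint): drop keeper over the left peg: 0 = arm level, nose plate hanging in front of the peg's end and stopping reels; grows as it is lifted up and back; falls down below 1.6 rad, stays thrown back above 1.75 (stop at 2.35). 60 g, free. A lift bar (8 mm thick, 64 mm long along the rack's y) crosses the arm's end 124 mm from the hinge; arm 10 mm wide; nose 24 mm wide, 36 mm behind the bar
- peg1 (a point): on the axis of the middle peg (seen from the robot), 64 mm before the rack's back: level, round, 12 mm thick, 92 mm long, 110 mm above the bench, 100 mm from the next; a black spacer (26 mm thick) covers its first 28 mm, so one reel fits before the keeper. A hung reel's centre lies 5 mm below the axis. The keeper's hinge lies 40 mm above this axis, 14 mm before the back, along the rack's y
- keeper1 (a joint): drop keeper over the middle peg: 0 = arm level, nose plate hanging in front of the peg's end and stopping reels; grows as it is lifted up and back; falls down below 1.6 rad, stays thrown back above 1.75 (stop at 2.35). 60 g, free. A lift bar (8 mm thick, 64 mm long along the rack's y) crosses the arm's end 124 mm from the hinge; arm 10 mm wide; nose 24 mm wide, 36 mm behind the bar
- peg2 (a point): on the axis of the right peg (seen from the robot), 64 mm before the rack's back: level, round, 12 mm thick, 92 mm long, 110 mm above the bench, 100 mm from the next; a black spacer (26 mm thick) covers its first 28 mm, so one reel fits before the keeper. A hung reel's centre lies 5 mm below the axis. The keeper's hinge lies 40 mm above this axis, 14 mm before the back, along the rack's y
- keeper2 (a joint): drop keeper over the right peg: 0 = arm level, nose plate hanging in front of the peg's end and stopping reels; grows as it is lifted up and back; falls down below 1.6 rad, stays thrown back above 1.75 (stop at 2.35). 60 g, free. A lift bar (8 mm thick, 64 mm long along the rack's y) crosses the arm's end 124 mm from the hinge; arm 10 mm wide; nose 24 mm wide, 36 mm behind the bar
- new0: new reel lying in the carrier at the start (absent in some runs): a solder reel, 62 mm diameter, 38 mm wide over its flanges, 0.2 kg, with a round bore of 22 mm through it along its axis (rim between bore and outside 20 mm); origin at its centre, its x axis is the reel's axis (level)
- new1: new reel lying in the carrier at the start (absent in some runs): a solder reel, 62 mm diameter, 38 mm wide over its flanges, 0.2 kg, with a round bore of 22 mm through it along its axis (rim between bore and outside 20 mm); origin at its centre, its x axis is the reel's axis (level)
- new2: new reel lying in the carrier at the start (absent in some runs): a solder reel, 62 mm diameter, 38 mm wide over its flanges, 0.2 kg, with a round bore of 22 mm through it along its axis (rim between bore and outside 20 mm); origin at its centre, its x axis is the reel's axis (level)
- new3: new reel lying in the carrier at the start (absent in some runs): a solder reel, 62 mm diameter, 38 mm wide over its flanges, 0.2 kg, with a round bore of 22 mm through it along its axis (rim between bore and outside 20 mm); origin at its centre, its x axis is the reel's axis (level)
- hung0: reel that already hangs on the left peg at the start (absent if that peg is empty): same reel as the new ones, origin at its centre, x along its axis
- hung1: reel that already hangs on the middle peg at the start (absent if that peg is empty): same reel as the new ones, origin at its centre, x along its axis
- hung2: reel that already hangs on the right peg at the start (absent if that peg is empty): same reel as the new ones, origin at its centre, x along its axis
- row0: reel of the row that already lies in the stock trough: same reel as the new ones, origin at its centre (35 mm above the bench), x along its axis
- row1: reel of the row that already lies in the stock trough: same reel as the new ones, origin at its centre (35 mm above the bench), x along its axis
- row2: reel of the row that already lies in the stock trough: same reel as the new ones, origin at its centre (35 mm above the bench), x along its axis
- cutters: red side cutters lying on the bench, 107x32x10 mm, bystander
- flux: small amber flux bottle with a black cap, 34 mm across, 70 mm high, bystander; origin under its middle
- bits: small dark bit box, 40x62x16 mm, bystander
Mind the look-alikes: they are no part of the job. What is shaped like the new3 but pink is not meant. What is shaped like the new2 but pink or red is not meant.

How it is judged (in metres and radians):
At the end, for the whole second after the job is handed in: Every peg carries one reel (centre within 25 mm of the peg point) with its keeper down (under 0.08 rad), the first ones on their own pegs; each further new reel settled in a gap of the pyramid (within 8 mm, 10 mm along its axis, axis within 0.12 rad); the row moved under 12 mm; all at rest (value of joint each of keeper0, keeper1, keeper2 below 0.08 rad and ((distance between new0 and peg0 below 0.025 m and angle between the x axis of new0 and the x axis of rack, either way round below 0.3 rad) or (distance between new1 and peg0 below 0.025 m and angle between the x axis of new1 and the x axis of rack, either way round below 0.3 rad) or (distance between new2 and peg0 below 0.025 m and angle between the x axis of new2 and the x axis of rack, either way round below 0.3 rad) or (distance between new3 and peg0 below 0.025 m and angle between the x axis of new3 and the x axis of rack, either way round below 0.3 rad) or (distance between hung0 and peg0 below 0.025 m and angle between the x axis of hung0 and the x axis of rack, either way round below 0.3 rad)) and ((distance between new0 and peg1 below 0.025 m and angle between the x axis of new0 and the x axis of rack, either way round below 0.3 rad) or (distance between new1 and peg1 below 0.025 m and angle between the x axis of new1 and the x axis of rack, either way round below 0.3 rad) or (distance between new2 and peg1 below 0.025 m and angle between the x axis of new2 and the x axis of rack, either way round below 0.3 rad) or (distance between new3 and peg1 below 0.025 m and angle between the x axis of new3 and the x axis of rack, either way round below 0.3 rad) or (distance between hung1 and peg1 below 0.025 m and angle between the x axis of hung1 and the x axis of rack, either way round below 0.3 rad)) and ((distance between new0 and peg2 below 0.025 m and angle between the x axis of new0 and the x axis of rack, either way round below 0.3 rad) or (distance between new1 and peg2 below 0.025 m and angle between the x axis of new1 and the x axis of rack, either way round below 0.3 rad) or (distance between new2 and peg2 below 0.025 m and angle between the x axis of new2 and the x axis of rack, either way round below 0.3 rad) or (distance between new3 and peg2 below 0.025 m and angle between the x axis of new3 and the x axis of rack, either way round below 0.3 rad) or (distance between hung2 and peg2 below 0.025 m and angle between the x axis of hung2 and the x axis of rack, either way round below 0.3 rad)) and ((distance between new0 and peg0 below 0.025 m and angle between the x axis of new0 and the x axis of rack, either way round below 0.3 rad) or (distance between new0 and peg1 below 0.025 m and angle between the x axis of new0 and the x axis of rack, either way round below 0.3 rad) or (distance between new0 and peg2 below 0.025 m and angle between the x axis of new0 and the x axis of rack, either way round below 0.3 rad) or (angle between the x axis of new0 and the x axis of trough, either way round below 0.12 rad and x of new0 in the frame of trough between -0.01 and 0.01 m and y of new0 in the frame of trough between 0.0231 and 0.0391 m and z of new0 in the frame of trough between 0.0806 and 0.0966 m) or (angle between the x axis of new0 and the x axis of trough, either way round below 0.12 rad and x of new0 in the frame of trough between -0.01 and 0.01 m and y of new0 in the frame of trough between -0.0391 and -0.0231 m and z of new0 in the frame of trough between 0.0806 and 0.0966 m) or (angle between the x axis of new0 and the x axis of trough, either way round below 0.12 rad and x of new0 in the frame of trough between -0.01 and 0.01 m and y of new0 in the frame of trough between -0.008 and 0.008 m and z of new0 in the frame of trough between 0.1342 and 0.1502 m)) and ((distance between new1 and peg0 below 0.025 m and angle between the x axis of new1 and the x axis of rack, either way round below 0.3 rad) or (distance between new1 and peg1 below 0.025 m and angle between the x axis of new1 and the x axis of rack, either way round below 0.3 rad) or (distance between new1 and peg2 below 0.025 m and angle between the x axis of new1 and the x axis of rack, either way round below 0.3 rad) or (angle between the x axis of new1 and the x axis of trough, either way round below 0.12 rad and x of new1 in the frame of trough between -0.01 and 0.01 m and y of new1 in the frame of trough between 0.0231 and 0.0391 m and z of new1 in the frame of trough between 0.0806 and 0.0966 m) or (angle between the x axis of new1 and the x axis of trough, either way round below 0.12 rad and x of new1 in the frame of trough between -0.01 and 0.01 m and y of new1 in the frame of trough between -0.0391 and -0.0231 m and z of new1 in the frame of trough between 0.0806 and 0.0966 m) or (angle between the x axis of new1 and the x axis of trough, either way round below 0.12 rad and x of new1 in the frame of trough between -0.01 and 0.01 m and y of new1 in the frame of trough between -0.008 and 0.008 m and z of new1 in the frame of trough between 0.1342 and 0.1502 m)) and ((distance between new2 and peg0 below 0.025 m and angle between the x axis of new2 and the x axis of rack, either way round below 0.3 rad) or (distance between new2 and peg1 below 0.025 m and angle between the x axis of new2 and the x axis of rack, either way round below 0.3 rad) or (distance between new2 and peg2 below 0.025 m and angle between the x axis of new2 and the x axis of rack, either way round below 0.3 rad) or (angle between the x axis of new2 and the x axis of trough, either way round below 0.12 rad and x of new2 in the frame of trough between -0.01 and 0.01 m and y of new2 in the frame of trough between 0.0231 and 0.0391 m and z of new2 in the frame of trough between 0.0806 and 0.0966 m) or (angle between the x axis of new2 and the x axis of trough, either way round below 0.12 rad and x of new2 in the frame of trough between -0.01 and 0.01 m and y of new2 in the frame of trough between -0.0391 and -0.0231 m and z of new2 in the frame of trough between 0.0806 and 0.0966 m) or (angle between the x axis of new2 and the x axis of trough, either way round below 0.12 rad and x of new2 in the frame of trough between -0.01 and 0.01 m and y of new2 in the frame of trough between -0.008 and 0.008 m and z of new2 in the frame of trough between 0.1342 and 0.1502 m)) and ((distance between new3 and peg0 below 0.025 m and angle between the x axis of new3 and the x axis of rack, either way round below 0.3 rad) or (distance between new3 and peg1 below 0.025 m and angle between the x axis of new3 and the x axis of rack, either way round below 0.3 rad) or (distance between new3 and peg2 below 0.025 m and angle between the x axis of new3 and the x axis of rack, either way round below 0.3 rad) or (angle between the x axis of new3 and the x axis of trough, either way round below 0.12 rad and x of new3 in the frame of trough between -0.01 and 0.01 m and y of new3 in the frame of trough between 0.0231 and 0.0391 m and z of new3 in the frame of trough between 0.0806 and 0.0966 m) or (angle between the x axis of new3 and the x axis of trough, either way round below 0.12 rad and x of new3 in the frame of trough between -0.01 and 0.01 m and y of new3 in the frame of trough between -0.0391 and -0.0231 m and z of new3 in the frame of trough between 0.0806 and 0.0966 m) or (angle between the x axis of new3 and the x axis of trough, either way round below 0.12 rad and x of new3 in the frame of trough between -0.01 and 0.01 m and y of new3 in the frame of trough between -0.008 and 0.008 m and z of new3 in the frame of trough between 0.1342 and 0.1502 m)) and distance between hung0 and peg0 below 0.025 m and angle between the x axis of each of hung0, hung1, hung2 and the x axis of rack, either way round below 0.3 rad and distance between hung1 and peg1 below 0.025 m and distance between hung2 and peg2 below 0.025 m and distance of each of row0, row1, row2 from where it was at the start of the episode below 0.012 m and linear speed of each of new0, new1, new2, new3, hung0, hung1, hung2 below 0.03 m/s); the robot touches nothing.
It fails at once if the side cutters are pushed more than 30 mm aside (distance of cutters from where it was at the start of the episode above 0.03 m).
It fails at once if the flux bottle is pushed more than 30 mm aside or knocked over (distance of flux from where it was at the start of the episode above 0.03 m or angle between flux's own z axis and vertical above 0.6 rad).
It fails at once if the bit box is pushed more than 30 mm aside (distance of bits from where it was at the start of the episode above 0.03 m).
Of hung0, hung1, hung2 only 1 to 2 are there at a start; the rules pass over those that are not, and their reading is None.
Of new0, new1, new2, new3 only 3 to 4 are there at a start; the rules pass over those that are not, and their reading is None.
At some moment in a run one of carrier may be knocked a few centimetres aside while the robot is not near it.
It also fails if it takes over 210 s, if anything falls off the work surface, if the arm or the gripper's body presses on something with over 40 N, if the wrist force passes 120 N, or if a joint passes its speed limit or range.

### The arm

A 6-joint arm with a two-finger parallel gripper is mounted at the origin on a cart in front of the work surface, level with it; the furniture and walls round the work are solid. World frame = base frame: x ahead of the robot, y to its left, z up, the work surface at z = 0. Lengths are in mm, angles in rad, forces in N, time in s.
With the tool pointing down it reaches from about 300 to 775 mm from the base axis. Payload 14.6 kg.
Tool frame: the origin (TCP) lies midway between the tips of the shut fingers; the grasp point (between the pads) lies grasp_offset behind it (grasp_offset is the distance from the TCP to the grasp point, in mm); z points along the fingers, y is the line along which they close (so a half turn about z gives the same grasp; the last joint's range is limited). The gripper opens to 94 mm and grips with 3 to 60 N. Pads are 16 mm wide; open, the fingers measure 119 mm over their backs; the gripper's body (75 mm by 177 mm) begins 78 mm behind the grasp point.
Start: joints at [-1.353, 0.3, 1.521, -0, 1.321, -0.067], TCP at [154.524, -527.837, 205.446] pointing down, gripper open.
Joint ranges: [-3.03, 3.03], [-0.79, 2.21], [0.23, 2.52], [-1.04, 4.18], [0, 3.07], [-2.55, 2.55]. Speed limits (rad/s): [2.22, 2.22, 2.57, 3.14, 3.14, 3.14].

### API

Orientations are given as [roll, pitch, yaw] about the fixed x, y, z axes, in that order (R = Rz(yaw) Ry(pitch) Rx(roll)).
In Python, from cell import * gives the robot as it stands. The module is installed in compiled form; this text tells all that it offers.
- The arm moves only by the shell command python3 -m jog 'ROWS' [FORCE]. ROWS is JSON, a list of rows, each a list of 3 entries, a list of its own where there are three numbers: the finger opening in mm, from 0 to 94, then the shift along the tool's x, y, z in units of 50 mm (1.0 is 50 mm), then the turn about the tool's z in units of 180 degrees (1.0 is 180 degrees). In form: [[fingers, [dx, dy, dz], twist], ...]. A call has 1 to 20 rows; each row shifts and turns the commanded pose from where the row before left it, along the tool's axes as they then stand; what a row does not reach is not made up. A row lasts 1/10 s, in which the tool goes at most 50 mm and 8.59 degrees, less where a joint would pass 70% of its speed; a pose out of reach is approached as far as the arm can. A call with a number of a shift or a turn outside -1 to 1 is refused whole. A call with a gripper value outside its range is refused whole. The fingers move at their own pace and stop on an object; FORCE is the grip in N (left out, the last holds). Time passes only in rows, so rows that do not move let the fingers close. It gives the time, the measured TCP pose, the force, the opening and the grip force at its end, in the units of the state.
- read_state(): the state, without advancing time (a new reading comes with each control period).
- camera(name): name is "scene" or "top" or "wrist"; returns the picture (420x560x3 uint8, red, green, blue); there is no depth.
- calibration(name): a dict with "mtx" (3x3 intrinsics, pixels), "cam_to_world" (4x4, takes a point from camera to world coordinates); the wrist camera has in their place "hand_eye" (4x4, takes a point from camera to tool coordinates, whose origin is the TCP and whose axes are the flange's). Camera axes: x right, y down, z forward; pixel columns grow to the right and rows downward; lengths in mm; the calibration is good to about 2 mm. A picture is of the moment at which its call begins: read the wrist's pose just before it. calibration takes no time and is no camera call.
- sign_off(): hands the job in; it is judged then, once.
Trained networks look in the newest picture that a camera, given by its name, has taken for a name from the list of things; names that differ only in an ending like _2 or _b are one class to them, and where a whole thing is asked for, a point or a joint stands for the part that bears it (a point fixed in the world has none). Each returns a list of dicts, best first, with "conf" (0 to 1); they miss things now and then, are a little off and sometimes report something else, mostly with a low value. They report only what shows in the picture. A call takes as long as a camera call. They do not tell look-alikes from the thing itself.
- regions_of(camera, query): "pixels" (420x560 bool, what is visible of it) and "rect" ([centre column, centre row, width, height] in pixels, round what is visible of it).
The state is a dict: "clock": time; "joints": joint angles; "qd": joint speeds; "effort": joint torques, N m; "eef_pos": TCP position; "eef_rot": TCP orientation; "wrist_force": force on the tool from outside, world axes, zero at the start; "moment": the same for the moment, N m; "finger_gap": finger opening in mm; "finger_force": force on a finger pad.
Only numpy, scipy, OpenCV 4.12 (cv2) and the standard library are available. Lean on these libraries where they do the work, as an engineer would, in place of code of your own. Each camera call takes 0.05 s, during which the arm holds its last target. There are 200 camera calls.

## Working session

There is one attempt and no reset: what is moved stays moved. The work goes in short steps, Python scripts to look and compute and a shell command to move; the robot and the scene stay as the last step left them, time stands still between calls to the robot, and variables do not carry over. Pictures are saved under pics/ and viewed, at most 14 in all, crops included, and the job is handed in when it is done.

```bash
mkdir -p pics; python3 - <<'E'
from cell import *
import cv2, numpy as np
s=read_state(); print({k:s[k] for k in('clock','eef_pos','eef_rot','wrist_force','finger_gap')})
for n in('scene','top'):
    im=camera(n); cv2.imwrite(f'pics/{n}0.png',im[:,:,::-1])
    c=calibration(n); print(n,np.round(c['mtx'],1).tolist(),np.round(c['cam_to_world'],3).tolist())
    for q in('rack','trough','carrier','new0','row0','hung0','keeper0','cutters','flux','bits'):
        print(q,[(round(r['conf'],2),np.round(r['rect']).tolist()) for r in regions_of(n,q)][:8])
print(calibration('wrist'))
E
```

```text
{'clock': 0.0, 'eef_pos': array([ 154.44071302, -527.59298417,  204.87327469]), 'eef_rot': array([-3.14040538e+00, -5.36244000e-05,  2.84773876e-01]), 'wrist_force': array([-0.13326186, -0.40242571, -0.26923281]), 'finger_gap': 94.08662773603766}
scene [[478.1, 0.0, 279.4], [0.0, 478.1, 213.5], [0.0, 0.0, 1.0]] [[-0.83, -0.41, 0.379, -7.851], [-0.558, 0.586, -0.587, 755.148], [0.019, -0.699, -0.715, 1032.398], [0.0, 0.0, 0.0, 1.0]]
rack [(0.97, [246.0, 209.0, 115.0, 148.0])]
trough [(0.65, [348.0, 189.0, 45.0, 36.0]), (0.19, [262.0, 217.0, 22.0, 24.0])]
carrier [(0.93, [228.0, 327.0, 93.0, 96.0])]
new0 [(0.97, [273.0, 328.0, 25.0, 29.0]), (0.95, [200.0, 287.0, 27.0, 26.0]), (0.87, [249.0, 363.0, 32.0, 34.0]), (0.71, [236.0, 311.0, 26.0, 24.0]), (0.7, [295.0, 288.0, 22.0, 25.0]), (0.62, [252.0, 291.0, 30.0, 30.0]), (0.59, [220.0, 331.0, 32.0, 36.0])]
row0 [(0.61, [359.0, 167.0, 12.0, 16.0]), (0.56, [348.0, 181.0, 20.0, 17.0]), (0.51, [341.0, 190.0, 14.0, 16.0])]
hung0 [(0.88, [262.0, 215.0, 22.0, 25.0])]
keeper0 [(0.75, [272.0, 207.0, 48.0, 31.0]), (0.64, [209.0, 200.0, 44.0, 47.0]), 
[... 1173 characters left out ...]
.55, [394.0, 166.0, 10.0, 12.0]), (0.5, [264.0, 168.0, 114.0, 93.0])]
bits [(0.61, [159.0, 177.0, 26.0, 17.0]), (0.28, [206.0, 221.0, 19.0, 7.0]), (0.17, [264.0, 167.0, 118.0, 92.0])]
{'mtx': array([[307.53968764,   0.        , 279.58565257],
       [  0.        , 307.53968764, 211.28533929],
       [  0.        ,   0.        ,   1.        ]]), 'hand_eye': array([[-9.00675661e-04, -9.59441240e-01, -2.81907246e-01,
         8.33273402e+01],
       [ 9.99999298e-01, -1.08115981e-03,  4.84678152e-04,
        -1.20333908e-01],
       [-7.69806993e-04, -2.81906612e-01,  9.59441541e-01,
        -1.79262738e+02],
       [ 0.00000000e+00,  0.00000000e+00,  0.00000000e+00,
         1.00000000e+00]])}
```

```bash
python3 - <<'E'
import cv2, numpy as np
a=cv2.imread('pics/scene0.png')[130:400,150:400]; b=cv2.imread('pics/top0.png')[110:290,110:430]
a=cv2.resize(a,None,fx=2.2,fy=2.2,interpolation=3); cv2.imwrite('pics/scene0c.png',a)
cv2.imwrite('pics/top0c.png',cv2.resize(b,None,fx=2.5,fy=2.5,interpolation=3))
E
```

```text
(no output)
```

View pics/scene0c.png

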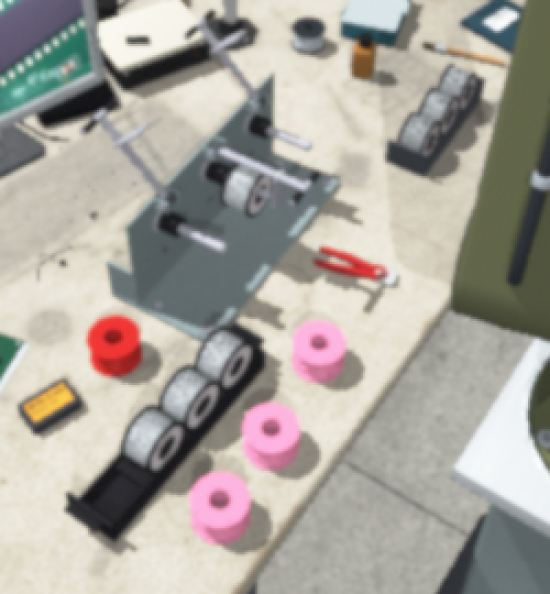

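View pics/top0c.png

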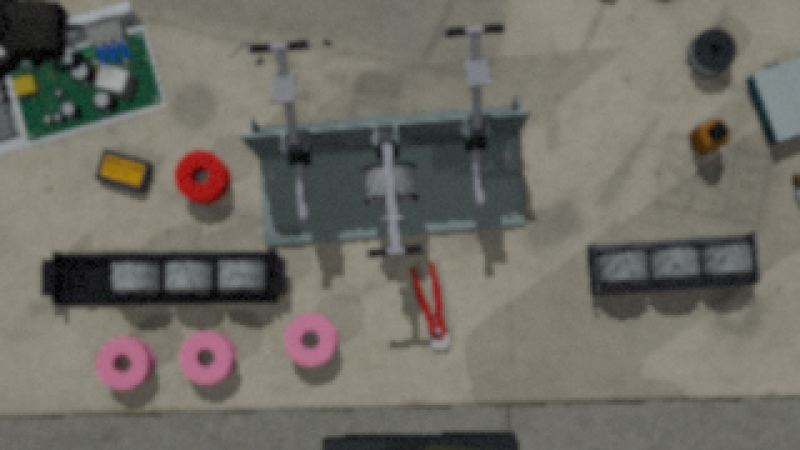

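Three grey reels lie in the carrier (scene pixels about 219,331 / 236,311 / 252,291). The three pink and one red reel standing on the bench are the look-alikes, so I'll leave them alone. The middle peg is full. The left and right pegs are empty, with their keepers thrown back.

```bash
cat > h.py <<'E'
from cell import *
import numpy as np, cv2
from scipy.spatial.transform import Rotation as R
def T_tool(s=None):
    s=s or read_state(); T=np.eye(4); T[:3,:3]=R.from_euler('xyz',s['eef_rot']).as_matrix(); T[:3,3]=s['eef_pos']; return T
def cam(n,s=None):
    c=calibration(n); return c['mtx'],(T_tool(s)@c['hand_eye'] if n=='wrist' else c['cam_to_world'])
def unproj(K,T,px,z):
    px=np.atleast_2d(px).astype(float); d=np.c_[(px-K[:2,2])/K[0,0],np.ones(len(px))]@T[:3,:3].T
    return T[:3,3]+d*((z-T[2,3])/d[:,2:])
def proj(K,T,P):
    q=(np.atleast_2d(P)-T[:3,3])@T[:3,:3]; return q[:,:2]/q[:,2:]*K[0,0]+K[:2,2]
def shot(name,fx=1):
    s=read_state(); im=camera('wrist'); cv2.imwrite(f'pics/{name}.png',im[:,:,::-1]); np.save(f'pics/{name}.npy',T_tool(s)); return s,im
def delta(x,y,z,yaw=None):
    s=read_state(); T=T_tool(s); d=T[:3,:3].T@(np.array([x,y,z])-T[:3,3])/50
    print('at',np.round(s['eef_pos'],1),'yaw',round(s['eef_rot'][2],4),'shift units',np.round(d,3),'twist',None if yaw is None else round(-((yaw-s['eef_rot'][2]+np.pi)%(2*np.pi)-np.pi)/np.pi,4),'t',round(s['clock'],1))
E
python3 - <<'E'
from h import *
K,T=cam('top')
o=np.array([110,110])
def p(l,z): print(np.round(unproj(K,T,np.array(l)/2.5+o,z)[:,:2]).tolist())
print('carrier corners');p([[52,256],[282,252],[282,302],[52,304]],30)
print('reels tops');p([[135,276],[188,276],[242,274]],62)
print('trough');p([[590,245],[755,236],[757,285],[592,293]],30)
print('pegtips');p([[304,216],[481,202]],110)
print('bars');p([[279,46],[475,31]],238);print('mid bar');p([[395,252]],150)
print('foot');p([[268,245],[524,222]],8)
print('pinks');p([[124,363],[207,358],[311,340],[202,176]],38)
E
```

```text
carrier corners
[[453.0, 436.0], [451.0, 160.0], [391.0, 161.0], [396.0, 436.0]]
reels tops
[[425.0, 328.0], [423.0, 266.0], [424.0, 203.0]]
trough
[[450.0, -209.0], [455.0, -407.0], [396.0, -406.0], [392.0, -209.0]]
pegtips
[[484.0, 125.0], [495.0, -75.0]]
bars
[[644.0, 134.0], [655.0, -66.0]]
mid bar
[[437.0, 22.0]]
foot
[[462.0, 180.0], [482.0, -134.0]]
pinks
[[324.0, 348.0], [327.0, 250.0], [345.0, 126.0], [544.0, 254.0]]
```

```bash
python3 -m jog '[[60,[0,0,-0.1],-0.0455],[60,[0,0,-0.1],-0.0455],[60,[0,0,-0.1],-0.0455],[60,[0,0,-0.1],-0.0455],[60,[0,0,-0.1],-0.0455],[60,[0,0,-0.1],-0.0455],[60,[0,0,-0.1],-0.0455],[60,[0,0,-0.1],-0.0455],[60,[0,0,-0.1],-0.0455],[60,[0,0,0],0]]'; python3 -c "
from h import *
delta(424,265,250,np.pi/2)"
```

```text
clock: 2.1
eef_pos: [154.6, -528.0, 251.0]
eef_rot: [3.141, 0.001, 1.574]
wrist_force: [0.8, 0.4, 0.2]
finger_gap: 59.9
finger_force: 0.0
at [ 154.6 -528.   251. ] yaw 1.5736 shift units [1.5846e+01 5.4340e+00 6.0000e-03] twist 0.0009 t 2.1
```

```bash
python3 -m jog '[[60,[0.65,0.3,0],0],[60,[0.65,0.3,0],0],[60,[0.65,0.3,0],0],[60,[0.65,0.3,0],0],[60,[0.65,0.3,0],0],[60,[0.65,0.3,0],0],[60,[0.65,0.3,0],0],[60,[0.65,0.3,0],0],[60,[0.65,0.3,0],0],[60,[0.65,0.3,0],0],[60,[0.65,0.3,0],0],[60,[0.65,0.3,0],0],[60,[0.65,0.3,0],0],[60,[0.65,0.3,0],0],[60,[0.65,0.3,0],0],[60,[0.65,0.3,0],0],[60,[0.65,0.3,0],0],[60,[0.65,0.3,0],0],[60,[0,0,0],0],[60,[0,0,0],0]]'; python3 -c "
from h import *
shot('rack1')"; python3 -m jog '[[60,[0.5,0,0],0],[60,[0.5,0,0],0],[60,[0.5,0,0],0],[60,[0.5,0,0],0],[60,[0.5,0,0],0],[60,[0.5,0,0],0],[60,[0.5,0,0],0],[60,[0.5,0,0],0],[60,[0,0,0],0],[60,[0,0,0],0]]'; python3 -c "
from h import *
s,im=shot('car1')
K,T=cam('wrist',s)
for q in ('carrier','new0'):
  for r in regions_of('wrist',q):
    print(q,round(r['conf'],2),np.round(r['rect']),np.round(unproj(K,T,r['rect'][:2],55)[0]))
"
```

```text
clock: 4.1
eef_pos: [424.0, 57.5, 250.0]
eef_rot: [-3.141, 0.0, 1.57]
wrist_force: [-0.3, -0.0, -0.2]
finger_gap: 59.9
finger_force: 0.0
clock: 5.15
eef_pos: [424.2, 256.3, 250.4]
eef_rot: [-3.141, 0.0, 1.57]
wrist_force: [-0.5, -0.1, 0.3]
finger_gap: 60.2
finger_force: 0.0
carrier 0.63 [283. 138.  50. 233.] [429. 319.  55.]
new0 0.97 [280. 127.  30.  47.] [425. 332.  55.]
new0 0.97 [236. 271.  25.  47.] [366. 145.  55.]
new0 0.81 [208. 189.  55.  55.] [336. 258.  55.]
new0 0.67 [370. 186.  53.  51.] [538. 261.  55.]
new0 0.64 [280. 178.  29.  48.] [426. 271.  55.]
new0 0.61 [201. 109.  51.  54.] [335. 352.  55.]
```

View pics/rack1.png

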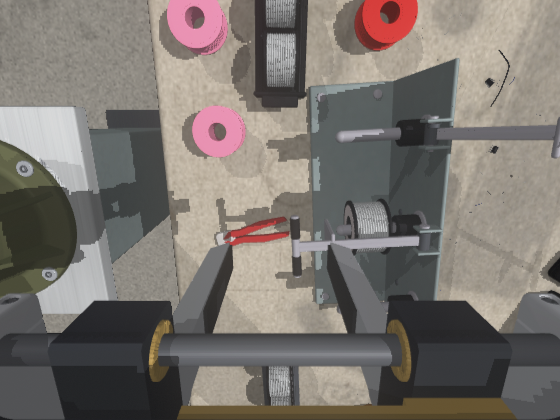

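View pics/car1.png

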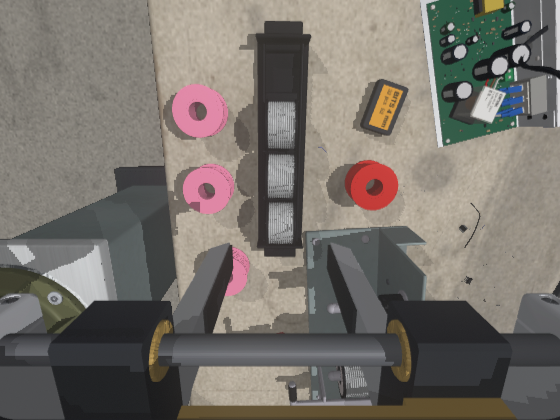

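```bash
python3 - <<'E'
from h import *
K=calibration('wrist')['mtx'];H=calibration('wrist')['hand_eye']
T=np.load('pics/rack1.npy')@H
p=lambda l,z:print(np.round(unproj(K,T,l,z)[:,:2],1).tolist())
print('peg tip, spacer');p([[339,136.5],[400,132]],110)
print('mid bar ends, mid hinge');p([[295.5,218],[296.5,275],[425,240]],150)
print('foot corners front/left');p([[309,88],[389,82]],8)
print('back top');p([[457,60]],152)
T=np.load('pics/car1.npy')@H
print('reels');p([[281,125],[281,176],[281,222]],64)
print('carrier corners');p([[258,36],[310,36],[303,248],[258,248]],36)
from cell import *
im=cv2.imread('pics/rack1.png')
cv2.imwrite('pics/rack1c.png',cv2.resize(im[55:310,280:560],None,fx=2.3,fy=2.3,interpolation=cv2.INTER_CUBIC))
E
```

```text
peg tip, spacer
[[484.9, 124.8], [546.0, 129.1]]
mid bar ends, mid hinge
[[440.0, 51.3], [441.7, -9.0], [566.2, 28.6]]
foot corners front/left
[[462.5, 180.2], [563.9, 187.1]]
back top
[[570.6, 187.7]]
reels
[[426.8, 334.3], [426.8, 275.4], [426.7, 217.3]]
carrier corners
[[400.7, 431.9], [460.1, 431.8], [457.2, 170.1], [395.0, 170.2]]
```

View pics/rack1c.png

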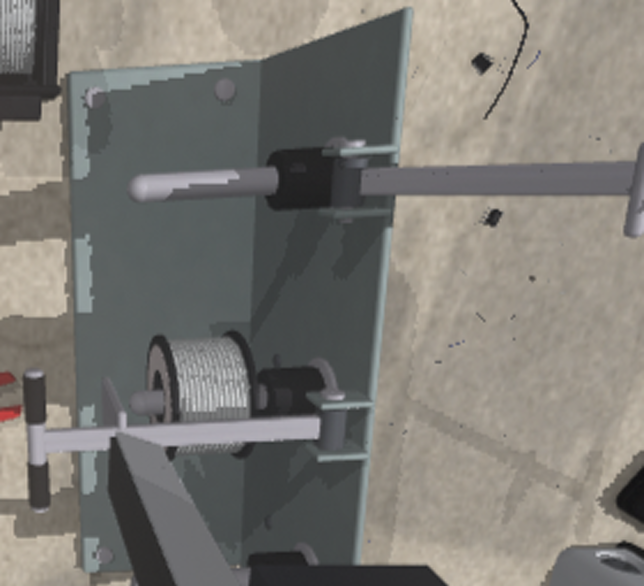

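```bash
python3 - <<'E'
from h import *
K=calibration('wrist')['mtx'];H=calibration('wrist')['hand_eye']
T=np.load('pics/rack1.npy')@H
f=lambda x,y:[280+x/2.3,55+y/2.3]
p=lambda n,l,z:print(n,np.round(unproj(K,T,[f(*l)],z)[0,:2],1).tolist())
p('tip0',(131,187),110);p('tip1',(132,403),110);p('spacer0',(270,181),110)
p('foot',(69,74),8);p('foot lower',(81,568),8)
p('hinge0',(347,183),150);p('hinge1',(334,427),150);p('bar1',(35,441),150)
p('back topL',(411,10),152);p('back top low',(358,560),152)
print(np.round(proj(K,T,[[660,138,236]]),0))
E
```

```text
tip0 [482.8, 125.0]
tip1 [488.4, 24.3]
spacer0 [543.5, 127.4]
foot [463.7, 181.2]
foot lower [480.0, -131.7]
hinge0 [558.3, 128.2]
hinge1 [566.5, 27.9]
bar1 [440.0, 21.7]
back topL [571.9, 188.2]
back top low [584.6, -34.9]
[[669. 124.]]
```

```bash
python3 -m jog '[[60,[-0.25,0.02,0.6],0.001],[60,[-0.25,0.02,0.6],0.001],[60,[-0.25,0,0.6],0.001],[60,[-0.25,0,0.6],0.001],[60,[0,0,0],0],[60,[0,0,0],0]]'; python3 - <<'E'
from h import *
s,im=shot('car2')
K,T=cam('wrist',s)
print(np.round(s['eef_pos'],1))
for r in regions_of('wrist','new0'):
    print(round(r['conf'],2),np.round(r['rect'],1),np.round(unproj(K,T,r['rect'][:2],64)[0]))
for y in (396,333,269,206): print(y,np.round(proj(K,T,[[426,y,67],[407,y,36],[445,y,36]])).tolist())
E
```

```text
clock: 5.9
eef_pos: [426.4, 207.1, 131.5]
eef_rot: [3.141, -0.0, 1.557]
wrist_force: [0.6, 0.1, 0.3]
finger_gap: 60.3
finger_force: 0.0
[426.4 207.1 131.5]
0.96 [275.8  63.8  52.9  85.9] [426. 330.  64.]
0.74 [277.9 143.7  51.8  73. ] [427. 273.  64.]
0.74 [155.9  46.2  87.7  92.4] [340. 343.  64.]
0.65 [280.4 213.   43.7  63.6] [428. 216.  64.]
0.64 [201.9 281.3  69.9  61.4] [357. 153.  64.]
0.63 [174.8 166.6  79.1  73.9] [344. 256.  64.]
396 [[274.0, -46.0], [249.0, -25.0], [299.0, -25.0]]
333 [[275.0, 58.0], [253.0, 66.0], [299.0, 65.0]]
269 [[277.0, 149.0], [255.0, 146.0], [299.0, 145.0]]
206 [[278.0, 225.0], [258.0, 215.0], [299.0, 214.0]]
```

View pics/car2.png

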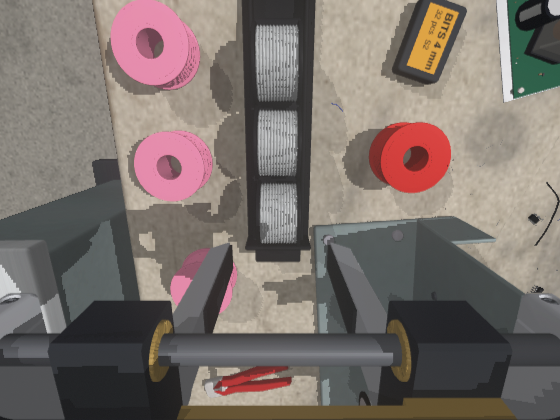

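```bash
python3 -m jog '[[60,[0,0.01,0.4],0],[60,[0,0,0.4],0],[60,[0,0,0.4],0],[60,[0,0,0.3],0],[60,[0,0,0.12],0],[60,[0,0,0],0],[30,[0,0,0],0],[30,[0,0,0],0],[30,[0,0,0],0],[30,[0,0,0],0],[30,[0,0,0],0],[30,[0,0,0],0],[30,[0,0,0],0],[30,[0,0,0],0]]' 25
```

```text
clock: 7.4
eef_pos: [426.8, 207.4, 49.9]
eef_rot: [3.141, -0.0, 1.559]
wrist_force: [-0.4, -0.1, 6.9]
finger_gap: 37.7
finger_force: 24.9
```

```bash
python3 -m jog '[[30,[0,0,-0.2],0],[30,[0,0,-0.2],0],[30,[0,0,-0.4],0],[30,[0,0,-0.6],0],[30,[0,0,-0.6],0],[30,[0,0,0],0],[30,[0,0,0],0]]'; python3 -c "
from h import *
s,im=shot('lift1')
delta(430,125,150,np.pi/2+0.053)
print(s['wrist_force'],s['finger_gap'])"
```

```text
clock: 8.1
eef_pos: [426.3, 207.2, 149.7]
eef_rot: [3.141, -0.0, 1.559]
wrist_force: [-0.7, 0.4, -3.4]
finger_gap: 37.8
finger_force: 24.9
at [426.  207.1 148.8] yaw 1.5587 shift units [-1.641  0.1   -0.023] twist -0.0207 t 8.2
[-0.72784699  0.43347947 -3.36757804] 37.81347942045352
```

View pics/lift1.png

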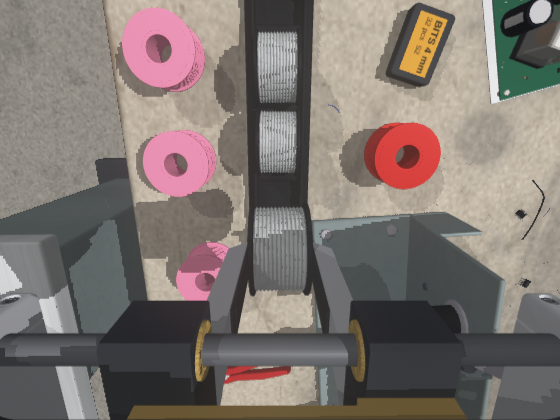

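```bash
python3 - <<'E'
from h import *
K=calibration('wrist')['mtx'];H=calibration('wrist')['hand_eye']
a=np.linspace(0,2*np.pi,181)
for dx in(-3,0,3):
  for dz in (10,14,18):
    P=np.c_[dx+31*np.cos(a),0*a-19,dz+31*np.sin(a)]; q=proj(K,H,P); Q=proj(K,H,P+[0,38,0])
    print(dx,dz,'top row L/R',q[:,1].min().round(1),Q[:,1].min().round(1),'col at top',q[q[:,1].argmin(),0].round(), Q[Q[:,1].argmin(),0].round())
im=cv2.imread('pics/lift1.png',0)
print(im[195:225,250:312:6])
E
```

```text
-3 10 top row L/R 208.0 207.9 col at top 250.0 307.0
-3 14 top row L/R 206.4 206.3 col at top 250.0 306.0
-3 18 top row L/R 204.8 204.8 col at top 251.0 306.0
0 10 top row L/R 203.6 203.6 col at top 250.0 307.0
0 14 top row L/R 202.1 202.1 col at top 250.0 306.0
0 18 top row L/R 200.6 200.6 col at top 251.0 306.0
3 10 top row L/R 199.2 199.2 col at top 249.0 307.0
3 14 top row L/R 197.8 197.7 col at top 250.0 307.0
3 18 top row L/R 196.4 196.3 col at top 251.0 306.0
[[ 49  55  52  54  54  54  52  47  47  54 167]
 [ 48  55  52  54  54  54  53  46  47  54 162]
 [ 48  56  53  54  54  54  52  47  46  53 161]
 [ 49  56  53  54  54  54  52  47  47  53 164]
 [ 48  56  52  54  53  54  53  47  47  54 166]
 [ 48  55  52  54  54  54  52  46  47  53 170]
 [ 49  55  52  54  55  54  55  47  47  53 171]
 [ 48  55  52  55  54  54  54  48  47  50 171]
 [ 48  55  51  54  54  55  54  47  47  47 168]
 [ 48  55  53  54  54  55  55  48  47  48 165]
 [ 47  55  53  54  54  54  55  48  47  47 166]
 [ 49  64  52  57  60  54  70  50  50  48 169]
 [ 50  94  58  86  85  68 108  73  70  47 169]
 [ 50 125  85 128 112  97 116 108 102  49 164]
 [ 50 134 115 133 116 111 115 110 110  50 159]
 [ 49 136 111 126 119 114 118 104 122  50 154]
 [ 50 143 116 146 121 145 120 138 116  56 151]
 [ 50 149 120 147 122 150 123 148 118  63 145]
 [ 50 148 122 151 121 155 124 144 124  72 118]
 [ 51 142 126 144 122 158 125 121 123  81  98]
 [ 50 117 122 117 124 160 127 158 125  90  96]
 [ 51 158 126 159 125 158 127 164 128 103  74]
 [ 51 160 128 165 124 157 126 167 129 106  70]
 [ 51 154 130 166 127 164 125 169 128 105  54]
 [ 52 126 132 169 129 166 128 171 132 107  52]
 [ 53 174 130 172 131 166 129 172 144 109  54]
 [ 52 177 130 174 131 169 130 173 149 114  53]
 [ 52 180 131 172 135 174 128 173 157 116  54]
 [ 52 180 135 174 134 178 140 175 158 119  53]
 [ 53 181 137 177 139 180 144 173 161 129  53]]
```

```bash
python3 -m jog '[[30,[-0.3,0,0],-0.0207],[30,[-0.4,0,0],0],[30,[-0.4,0,0],0],[30,[-0.3,0,0],0],[30,[0,0,0],0],[30,[0,0,0],0]]'; python3 -c "
from h import *
delta(446,124,124,np.pi/2+0.053)"
```

```text
clock: 8.75
eef_pos: [428.8, 137.5, 148.7]
eef_rot: [-3.14, 0.0, 1.623]
wrist_force: [0.0, -0.1, -2.2]
finger_gap: 37.8
finger_force: 24.9
at [428.8 137.5 148.7] yaw 1.6231 shift units [-0.287  0.33   0.493] twist -0.0002 t 8.8
```

```bash
python3 -m jog '[[30,[-0.15,0.15,0.25],0],[30,[-0.14,0.15,0.24],0],[30,[0,0.03,0],0],[30,[0,0,0],0],[30,[0,0,0],0]]'; python3 -c "
from h import *
s,im=shot('peg0a')
delta(446,124,124,np.pi/2+0.053)
a=camera('scene')[120:320,180:420,::-1]
w=im[40:420,180:480,::-1]
a=cv2.resize(a,(480,400),interpolation=2); w=cv2.resize(w,(316,400))
cv2.imwrite('pics/peg0m.png',np.hstack([a,w]))"
```

```text
clock: 9.25
eef_pos: [446.5, 123.9, 125.0]
eef_rot: [3.142, -0.0, 1.624]
wrist_force: [-0.0, 1.0, -2.2]
finger_gap: 37.9
finger_force: 24.9
at [446.5 123.9 125.2] yaw 1.6239 shift units [ 0.002 -0.009  0.023] twist 0.0 t 9.3
```

View pics/peg0m.png

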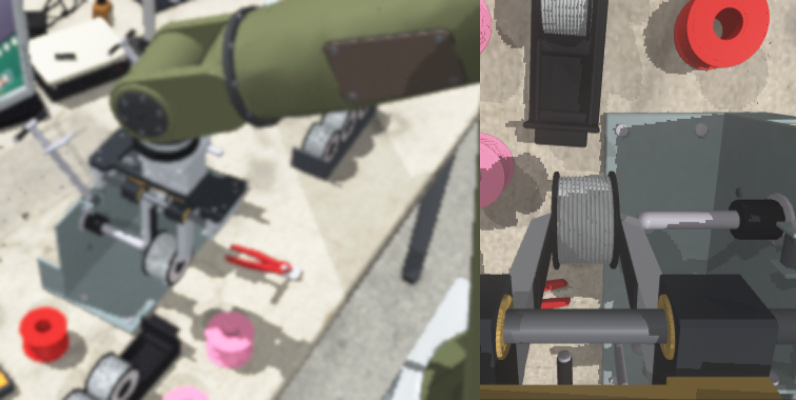

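```bash
python3 - <<'E'
from h import *
K=calibration('wrist')['mtx'];H=calibration('wrist')['hand_eye']
T=np.load('pics/peg0a.npy')
im=cv2.imread('pics/peg0a.png',0)
for c in (345,360,375,390): print(c,im[232:268,c])
f=lambda l:print(np.round((np.linalg.inv(T)@np.r_[unproj(K,T@H,[l],110)[0],1])[:3],1),np.round(unproj(K,T@H,[l],110)[0],1))
f([332,247]);f([370,248.5]);f([421,251])
E
```

```text
345 [ 98  98  98  97  98  98  98  97 100 127 144 161 170 175 181 188 193 191
 191 187 184 178 167 157 143 114  87  86  84  84  84  84  84  84  84  84]
360 [ 98  98  99  99  98  98  98  96 100 127 143 159 168 174 181 187 192 192
 190 189 174 110 105  99  92  88  99  99  99  99  99  95  83  84  84  83]
375 [ 97  98  97  98  97  98  97  97 100 125 143 159 168 174 179 186 191 193
 178 116 113 110 104  99  92  87  98  99 100  99  99  99  99  99  98  98]
390 [ 96  96  96  96  96  96  96  96  99 122 142 158 166 173 178 185 189 192
 191 178 112 109 104  99  91  87  97  98  98  98  99  99  99  98  98  98]
[ 0.  36.6 15. ] [483.  125.9 110. ]
[-1.1 62.6 15. ] [509.1 126.1 110. ]
[-3.  97.7 15. ] [544.2 126.1 110. ]
```

```bash
python3 -m jog '[[30,[0,0.15,0.01],0],[30,[0,0.15,0],0],[30,[0,0.15,0],0],[30,[0,0.15,0],0],[30,[0,0.15,0],0],[30,[0,0.14,0],0],[30,[0,0,0],0],[30,[0,0,0],0]]'
```

```text
clock: 10.15
eef_pos: [490.7, 126.1, 124.3]
eef_rot: [-3.141, 0.0, 1.624]
wrist_force: [0.3, 0.5, -2.2]
finger_gap: 37.5
finger_force: 24.9
```

```bash
python3 -m jog '[[30,[0,0,0.04],0],[30,[0,0,0.04],0],[30,[0,0,0],0],[30,[0,0,0],0]]'; python3 -m jog '[[56,[0,0,0],0],[56,[0,0,0],0],[56,[0,0,0],0],[56,[0,0,0],0],[56,[0,0,0],0]]'
```

```text
clock: 10.55
eef_pos: [490.8, 126.1, 120.4]
eef_rot: [-3.141, -0.0, 1.624]
wrist_force: [-0.4, -0.5, -1.3]
finger_gap: 37.9
finger_force: 24.9
clock: 11.05
eef_pos: [490.9, 126.1, 120.5]
eef_rot: [3.141, 0.0, 1.624]
wrist_force: [0.2, -0.6, 1.2]
finger_gap: 56.0
finger_force: 0.0
```

```bash
python3 -m jog '[[56,[0,0,-0.3],0],[56,[0,0,-0.4],0],[0,[0,-0.3,0],0],[0,[0,-0.3,0],0],[0,[0,-0.3,0],0],[0,[0,0,0.3],0],[0,[0,0,0.3],0],[0,[0,0,0.08],0],[0,[0,0,0],0],[0,[0,0,0],0]]'; python3 -c "
from h import *
shot('peg0b');delta(477,125,121)"
```

```text
clock: 12.05
eef_pos: [446.2, 123.8, 122.0]
eef_rot: [3.141, -0.0, 1.624]
wrist_force: [0.5, -0.4, 1.3]
finger_gap: 0.8
finger_force: 0.0
at [446.3 123.8 122.1] yaw 1.6237 shift units [-0.008  0.615  0.022] twist None t 12.1
```

View pics/peg0b.png

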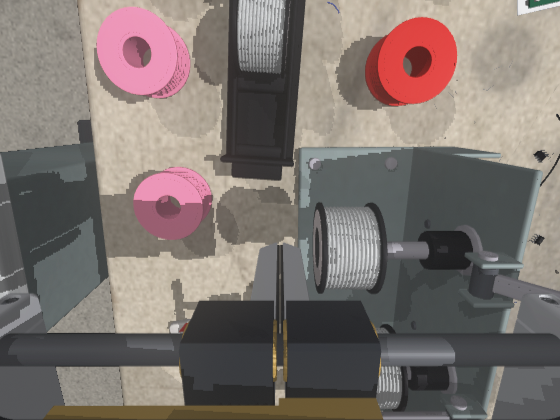

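```bash
python3 -m jog '[[0,[0,0.1,0.02],0],[0,[0,0.1,0],0],[0,[0,0.1,0],0],[0,[0,0.1,0],0],[0,[0,0.1,0],0],[0,[0,0.08,0],0],[0,[0,0.04,0],0],[0,[0,0,0],0]]';  python3 -m jog '[[0,[0,-0.2,0],0],[0,[0,-0.3,0],0],[0,[0,0,0],0],[0,[0,0,0],0]]'; python3 -c "
from h import *
s,im=shot('peg0c');delta(477,125,121)
K,T=cam('wrist',s)
for r in regions_of('wrist','hung0'): print(round(r['conf'],2),np.round(r['rect'],1),np.round(unproj(K,T,r['rect'][:2],115)[0]))
# predicted flange circles for centre 66 / 84 before back
x=np.array([np.cos(.053),np.sin(.053),0]);y=np.array([-x[1],x[0],0]);a=np.linspace(0,6.28,60)[:,None]
for d in (62,66,70,75,84):
  c=np.array([483,125,105])+x*(92-d)
  for o in(-19,19):
    q=proj(K,T,c+o*x+31*np.cos(a)*y+31*np.sin(a)*[0,0,1]); print(d,o,'cols',q[:,0].min().round(),q[:,0].max().round(),end=' ')
  print()
"
```

```text
clock: 12.9
eef_pos: [477.1, 125.4, 120.4]
eef_rot: [3.141, 0.0, 1.624]
wrist_force: [-0.7, 0.2, 0.2]
finger_gap: 0.1
finger_force: 0.0
clock: 13.3
eef_pos: [452.0, 124.1, 120.8]
eef_rot: [3.141, -0.0, 1.624]
wrist_force: [0.4, -0.8, 0.1]
finger_gap: 0.7
finger_force: 0.0
at [452.2 124.1 120.7] yaw 1.6238 shift units [-0.008  0.496 -0.005] twist None t 13.3
0.95 [386.8 366.6  22.7  87.9] [537.  37. 115.]
62 -19 cols 332.0 350.0 62 19 cols 380.0 415.0 
66 -19 cols 327.0 343.0 66 19 cols 375.0 408.0 
70 -19 cols 322.0 336.0 70 19 cols 370.0 401.0 
75 -19 cols 315.0 328.0 75 19 cols 364.0 393.0 
84 -19 cols 304.0 312.0 84 19 cols 352.0 377.0
```

```bash
python3 - <<'E'
import cv2
im=cv2.imread('pics/peg0c.png',0); b=cv2.imread('pics/peg0b.png',0)
print(im[240,300:420]); print(b[240,300:420])
E
```

```text
[110 111  97  95  95  95  95  95  95  95  95  95  95  95  95  95  95  95
  95  96  96  95  95  95  95  94  95  95  72 113 116 103  52  44  45  45
  44  45  88 113 113 114  85  49  48  53  54  55  63 109 195 141 133 145
 187 131 130 142 180 128 131 139 166 203 179 146 156 194 196 149 145 200
 214 155 146 200 213 157 146 184 206 166 145 172 212 185 151 173 207 183
 149 157 201 199 151 146 198 208 141 130 117  76  46  42  46  51  52  53
  60  74  65  42  39  38  38  38  38  38  37  38]
[140 152 153 154 153 153 154 145 102  97  97  96  83 114 123  59  48  48
  49 111 114 111  57  53  56  57  58  87 137 187 207 167 146 186 207 167
 145 183 197 174 143 165 202 182 146 167 198 195 148 156 200 214 152 146
 203 175 148 147 198 207 147 142 181 212 146 147 176 207 144 145 171 190
 142 143 155 203 142 130 131 111  57  45  48  54  54  55  57  92  94  94
  93  94  94  93  93  93  93  93  93  93  93  93  89  76  74  75  74  74
  74  73  73  73  73  73  73  73  73  71  41  37]
```

```bash
python3 -m jog '[[0,[0,0,-0.4],0],[0,[0,0,-0.6],0],[0,[0,0,-0.6],0],[0,[0,0,-0.6],0],[0,[0,0,-0.6],0],[0,[0,0,-0.6],0],[0,[0,0.4,0],0],[0,[0,0.6,0],0],[0,[0,0.6,0],0],[0,[0,0.6,0],0],[0,[0,0.6,0],0],[0,[0,0.6,0],0],[0,[0,0.6,0],0],[0,[0,0.5,0],0],[0,[0,0.1,0],0],[0,[0,0,0],0],[0,[0,0,0],0]]'; python3 -c "
from h import *
shot('k0');delta(682,135,222)
a=camera('top')[90:290,110:430,::-1]
a=cv2.resize(a,(480,300),interpolation=2); w=cv2.resize(cv2.imread('pics/k0.png'),(316,300))
cv2.imwrite('pics/k0m.png',np.hstack([a,w]))"
```

```text
clock: 15.1
eef_pos: [681.0, 136.3, 290.6]
eef_rot: [3.142, -0.0, 1.624]
wrist_force: [-0.3, 0.7, 0.9]
finger_gap: 0.6
finger_force: 0.0
at [681.  136.3 291. ] yaw 1.6239 shift units [-0.027  0.018  1.38 ] twist None t 15.2
```

View pics/k0m.png

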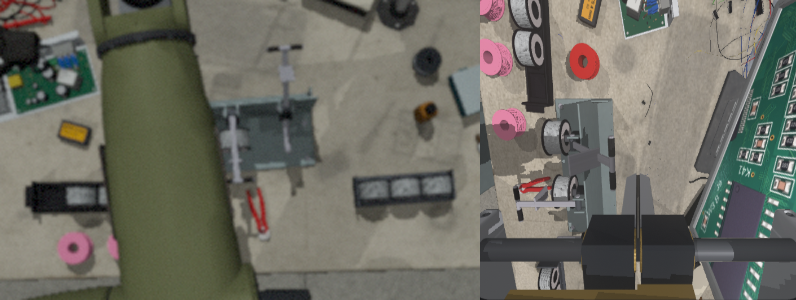

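```bash
python3 - <<'E'
from h import *
K,T=cam('top'); Kw=calibration('wrist')['mtx'];Tw=np.load('pics/k0.npy')@calibration('wrist')['hand_eye']
print('bar at238',unproj(Kw,Tw,[[243,238]],238).round(), 'pred bar px',proj(Kw,Tw,[[648,133.5,238],[640,133,240]]).round())
print('body corner in top px', proj(K,T,[[769,136,312],[769,136,380],[769,100,312],[769,175,312],[700,136,222]]).round())
a=cv2.imread('pics/top0.png')[0:170,120:400]; w=cv2.imread('pics/k0.png')[0:420,240:560]
cv2.imwrite('pics/k0n.png',np.hstack([cv2.resize(a,(466,283),interpolation=2),cv2.resize(w,(216,283))]))
E
```

```text
bar at238 [[653. 127. 238.]] pred bar px [[237. 230.]
 [227. 231.]]
body corner in top px [[216.  69.]
 [212.  57.]
 [231.  69.]
 [200.  70.]
 [221. 109.]]
```

View pics/k0n.png

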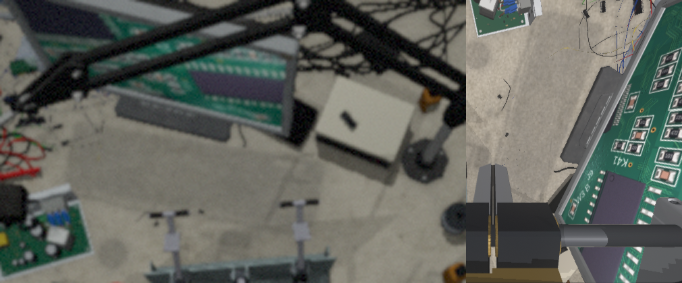

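```bash
python3 -m jog '[[0,[0,0.02,0.4],0],[0,[0,0,0.4],0],[0,[0,0,0.4],0],[0,[0,0,0.14],0],[0,[0,0,0],0],[0,[0,0,0],0]]'
```

```text
clock: 15.8
eef_pos: [682.7, 136.3, 225.0]
eef_rot: [3.14, -0.0, 1.624]
wrist_force: [0.3, -0.5, 0.4]
finger_gap: 0.2
finger_force: 0.0
```

```bash
python3 -m jog '[[0,[0,-0.2,0],0],[0,[0,-0.2,0],0],[0,[0,-0.2,0],0],[0,[0,-0.2,0],0],[0,[0,-0.2,0],0],[0,[0,-0.2,0],0],[0,[0,-0.2,0],0],[0,[0,-0.2,0],0],[0,[0,-0.2,0],0],[0,[0,-0.2,0],0],[0,[0,-0.2,0],0],[0,[0,-0.1,0],0],[0,[0,-0.1,0],0],[0,[0,0.1,0],0],[0,[0,0.1,0],0],[0,[0,0,0],0]]'; python3 -c "
from h import *
s,im=shot('k0d')
K,T=cam('wrist',s)
x=np.array([np.cos(.053),np.sin(.053),0]); h=np.array([561,129,150.])
for t in (0,.2,1.5,1.7): print(t,proj(K,T,h-124*np.cos(t)*x+[0,0,124*np.sin(t)]).round())
for q in('keeper0','hung0'):
  for r in regions_of('wrist',q): print(q,round(r['conf'],2),np.round(r['rect']))
"
```

```text
clock: 17.4
eef_pos: [573.5, 130.4, 223.2]
eef_rot: [-3.141, 0.0, 1.624]
wrist_force: [0.2, 0.8, 0.7]
finger_gap: -0.2
finger_force: 0.0
0 [[121. 222.]]
0.2 [[108. 231.]]
1.5 [[233. 303.]]
1.7 [[285. 302.]]
keeper0 0.89 [158. 311.  65.  43.]
keeper0 0.82 [188. 222. 156.  77.]
hung0 0.76 [224. 283.  45.  38.]
hung0 0.65 [215. 208.  50.  60.]
```

```bash
python3 -m jog '[[60,[0,0,-0.5],0],[60,[0,0,-0.5],0],[60,[0.3,-0.5,0],0.0215],[60,[0.5,-0.5,0],0],[60,[0.5,-0.5,0],0],[60,[0.5,-0.5,0],0],[60,[0.5,-0.5,0],0],[60,[0.4,-0.4,0.4],0],[60,[0,0,0.5],0],[60,[0,0,0.5],0],[60,[0,0,0.4],0],[60,[0,0,0],0],[60,[0,0,0],0]]'; python3 - <<'E'
from h import *
s,im=shot('car3')
K,T=cam('wrist',s)
print(np.round(s['eef_pos'],1))
for r in regions_of('wrist','new0'):
    print(round(r['conf'],2),np.round(r['rect'],1),np.round(unproj(K,T,r['rect'][:2],64)[0]))
for r in regions_of('wrist','carrier'): print('c',round(r['conf'],2),np.round(r['rect'],1))
for y in (334,270.5): print(y,np.round(proj(K,T,[[427,y,67],[408,y,36],[446,y,36],[427,y+32,36],[427,y-32,36]])).tolist())
E
```

```text
clock: 18.85
eef_pos: [428.9, 265.9, 184.2]
eef_rot: [3.141, -0.0, 1.556]
wrist_force: [-0.1, 1.0, 0.9]
finger_gap: 59.7
finger_force: 0.0
[428.9 265.9 184.2]
0.97 [178.1 118.7  66.9  69. ] [337. 352.  64.]
0.9 [192.2 210.8  61.3  61.2] [341. 262.  64.]
0.89 [381.1 203.3  63.1  58.3] [532. 267.  64.]
0.85 [273.4 196.   37.4  58.4] [424. 277.  64.]
0.76 [352.1 350.4  28.2  61.7] [512.  89.  64.]
0.75 [275.6 135.9  41.1  59.3] [427. 335.  64.]
0.57 [227.6 305.1  34.2  56. ] [370. 152.  64.]
c 0.78 [277.4 149.6  64.5 274.5]
334 [[275.0, 137.0], [257.0, 136.0], [294.0, 135.0], [275.0, 103.0], [276.0, 166.0]]
270.5 [[277.0, 203.0], [260.0, 196.0], [294.0, 195.0], [276.0, 166.0], [277.0, 223.0]]
```

View pics/car3.png

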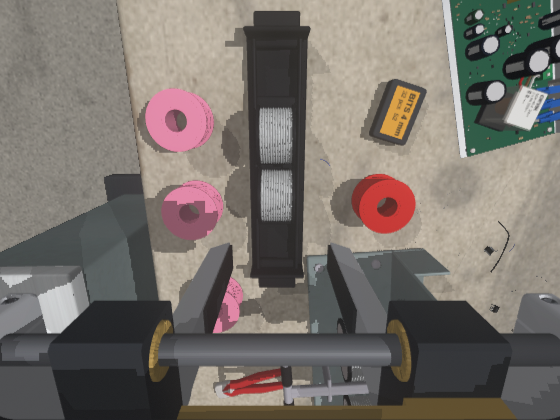

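```bash
python3 -m jog '[[60,[0.07,-0.035,0.5],0],[60,[0,0,0.5],0],[60,[0,0,0.5],0],[60,[0,0,0.5],0],[60,[0,0,0.4],0],[60,[0,0,0.2],0],[60,[0,0,0.08],0],[60,[0,0,0],0],[30,[0,0,0],0],[30,[0,0,0],0],[30,[0,0,0],0],[30,[0,0,0],0],[30,[0,0,0],0],[30,[0,0,0],0],[30,[0,0,0],0]]' 25;  python3 -m jog '[[30,[0,0,-0.2],0],[30,[0,0,-0.2],0],[30,[0,0,-0.4],0],[30,[0,0,-0.6],0],[30,[0,0,-0.6],0],[30,[0,0,-0.6],0],[30,[0,0,-0.6],0],[30,[0,0,0],0],[30,[0,0,0],0]]'; python3 -c "
from h import *
s,im=shot('lift2')
g=cv2.imread('pics/lift2.png',0); print(g[190:220,256:306:10].T)
delta(380,-70,200)"
```

```text
clock: 20.5
eef_pos: [427.3, 269.5, 49.8]
eef_rot: [3.141, -0.0, 1.556]
wrist_force: [-0.5, -0.1, 6.1]
finger_gap: 38.2
finger_force: 24.9
clock: 21.4
eef_pos: [426.9, 269.3, 209.6]
eef_rot: [3.141, -0.0, 1.556]
wrist_force: [-0.2, -0.3, -2.4]
finger_gap: 37.9
finger_force: 24.9
[[ 49  49  49  49  49  49  49  51  49  50  49  50  49  50  51  75 120 124
  131 135 136 141 145 150 148 154 148 140 116 153]
 [ 51  52  52  52  52  52  52  53  52  53  52  52  52  52  53  62  92 111
  113 112 114 115 116 118 120 121 122 123 125 126]
 [ 54  53  54  54  53  53  54  54  54  54  54  54  54  54  54  60  85 118
  128 136 141 145 148 146 143 148 154 157 162 166]
 [ 54  54  53  53  54  54  54  54  53  54  54  54  54  54  61  89 118 122
  118 115 117 118 119 120 121 122 122 122 124 125]
 [ 47  47  47  47  47  47  47  48  48  47  47  47  48  49  54  79 104 107
  110 105 108 143 147 145 155 157 156 162 164 166]]
at [426.6 269.1 208.7] yaw 1.5562 shift units [-6.795 -0.832  0.178] twist None t 21.4
```

```bash
python3 -m jog '[[30,[0,-0.2,-0.2],-0.0215],[30,[-0.3,-0.2,-0.2],0],[30,[-0.6,-0.2,0],0],[30,[-0.6,0,0],0],[30,[-0.6,0,0],0],[30,[-0.6,0,0],0],[30,[-0.6,0,0],0],[30,[-0.6,0,0],0],[30,[-0.6,0,0],0],[30,[-0.6,0,0],0],[30,[-0.6,0,0],0],[30,[-0.6,0,0],0],[30,[-0.6,0,0],0],[30,[-0.4,0,0],0],[30,[0,0,0],0],[30,[0,0,0],0]]'; python3 -c "
from h import *
delta(456.7,-77,125,np.pi/2+.053)"
```

```text
clock: 23.05
eef_pos: [415.9, -95.8, 228.4]
eef_rot: [-3.14, -0.001, 1.623]
wrist_force: [0.5, 0.3, -1.3]
finger_gap: 37.9
finger_force: 24.9
at [415.9 -95.8 228.4] yaw 1.6228 shift units [0.331 0.838 2.067] twist -0.0003 t 23.1
```

```bash
python3 -m jog '[[30,[0.33,0.1,0.4],0],[30,[0,0.2,0.5],0],[30,[0,0.2,0.5],0],[30,[0,0.2,0.4],0],[30,[0,0.138,0.267],0],[30,[0,0,0],0],[30,[0,0,0],0]]'; python3 -c "
from h import *
s,im=shot('peg2a');g=cv2.imread('pics/peg2a.png',0)
H=calibration('wrist')['hand_eye'];K=calibration('wrist')['mtx']
for c in(345,360,390):print(c,g[232:266,c])
print(g[249,310:350])
print(proj(K,H,[[-1.5,36.6,15],[-.5,36.6,15]]))
delta(456.7,-77,125)"
```

```text
clock: 23.75
eef_pos: [457.1, -76.6, 126.2]
eef_rot: [-3.141, -0.0, 1.625]
wrist_force: [-0.6, -0.3, -1.9]
finger_gap: 38.0
finger_force: 24.9
345 [ 95  95  96  96  96  95 100 119 134 149 161 167 173 179 183 184 183 181
 177 172 164 154 142 117  94  82  83  80  83  94  94  95 119 171]
360 [ 81  82  82  82  81  81  89 117 132 148 160 166 172 178 183 185 182 170
 110 107 104  98  93  85  81  81  82  82  84  98  98 120 172 172]
390 [ 80  81  81  81  81  80  87 114 130 145 157 164 170 176 182 185 173 113
 111 108 104  99  93  87  92  95  95  93  87  95  96 116 169 185]
[ 49  48  46  52  92 105 122 123 123 123 123 122 123 123 123 123 123 123
 123 123 123 121 120 127 138 149 159 167 175 183 190 209 193 181 181 181
 180 180 181 181]
[[331.86926618 249.102654  ]
 [331.93829281 247.74734382]]
at [457.3 -76.8 126.7] yaw 1.6245 shift units [-0.003 -0.012  0.034] twist None t 23.8
```

```bash
python3 -m jog '[[30,[0,0.0,0.04],0],[30,[0,0.15,0],0],[30,[0,0.15,0],0],[30,[0,0.15,0],0],[30,[0,0.15,0],0],[30,[0,0.15,0],0],[30,[0,0.14,0],0],[30,[0,0,0],0],[30,[0,0,0],0]]'; python3 -m jog '[[30,[0,0,0.04],0],[30,[0,0,0.04],0],[30,[0,0,0],0],[30,[0,0,0],0]]'
```

```text
clock: 24.7
eef_pos: [501.7, -74.9, 123.9]
eef_rot: [-3.141, -0.0, 1.624]
wrist_force: [-0.9, 0.0, -2.2]
finger_gap: 37.7
finger_force: 24.9
clock: 25.1
eef_pos: [501.7, -75.0, 120.1]
eef_rot: [-3.142, -0.0, 1.624]
wrist_force: [0.0, 0.9, -2.0]
finger_gap: 38.1
finger_force: 24.9
```

Same release, retreat and push as for peg 0.

```bash
python3 -m jog '[[56,[0,0,0],0],[56,[0,0,0],0],[56,[0,0,0],0],[56,[0,0,0],0],[56,[0,0,0],0],[56,[0,0,-0.3],0],[56,[0,0,-0.4],0],[0,[0,-0.3,0],0],[0,[0,-0.3,0],0],[0,[0,-0.3,0],0],[0,[0,0,0.3],0],[0,[0,0,0.3],0],[0,[0,0,0.08],0],[0,[0,0,0],0],[0,[0,0,0],0]]'; python3 -c "
from h import *
delta(488,-75,121)"
```

```text
clock: 26.6
eef_pos: [457.2, -77.4, 121.7]
eef_rot: [3.141, 0.0, 1.624]
wrist_force: [0.3, 0.2, -0.1]
finger_gap: 0.4
finger_force: 0.0
at [457.2 -77.4 121.7] yaw 1.6238 shift units [0.015 0.618 0.014] twist None t 26.6
```

```bash
python3 -m jog '[[0,[0,0.1,0.02],0],[0,[0,0.1,0],0],[0,[0,0.1,0],0],[0,[0,0.1,0],0],[0,[0,0.1,0],0],[0,[0,0.08,0],0],[0,[0,0.04,0],0],[0,[0,0,0],0]]';  python3 -m jog '[[0,[0,-0.2,0],0],[0,[0,-0.3,0],0],[0,[0,0,0],0],[0,[0,0,0],0]]'; python3 -c "
from h import *
s,im=shot('peg2c')
g=cv2.imread('pics/peg2c.png',0); print(g[240,310:420])"
```

```text
clock: 27.4
eef_pos: [488.1, -75.7, 120.0]
eef_rot: [3.141, 0.0, 1.624]
wrist_force: [-0.3, -0.5, 0.4]
finger_gap: 0.3
finger_force: 0.0
clock: 27.8
eef_pos: [462.9, -77.1, 120.4]
eef_rot: [3.141, 0.0, 1.623]
wrist_force: [-0.6, -0.8, 0.8]
finger_gap: 0.3
finger_force: 0.0
[ 93  93  93  94  93  93  94  94  94  94  93  94  94  93  94  94  94  93
  71 106 108 110  70  64  67  67  67  67  65 109 109 110 160  68  45  54
  55  56  56  88 161 194 138 127 160 196 140 128 150 190 135 123 134 182
 127 126 137 174 186 154 137 164 186 169 140 153 200 185 144 142 194 206
 146 138 178 208 154 143 169 190 165 144 166 187 176 143 150 198 193 146
 140 112  53  42  41  48  52  52  52  66  78  83  77  76  76  76  76  76
  63  61]
```

```bash
python3 - <<'E'
from h import *
a=cv2.imread('pics/scene0.png')[0:260,100:440]; b=cv2.imread('pics/top0.png')[0:170,100:440]
cv2.imwrite('pics/lamp.png',np.vstack([cv2.resize(a,None,fx=1.35,fy=1.35,interpolation=2),cv2.resize(b,None,fx=1.35,fy=1.35,interpolation=2)]))
E
```

```text
(no output)
```

View pics/lamp.png

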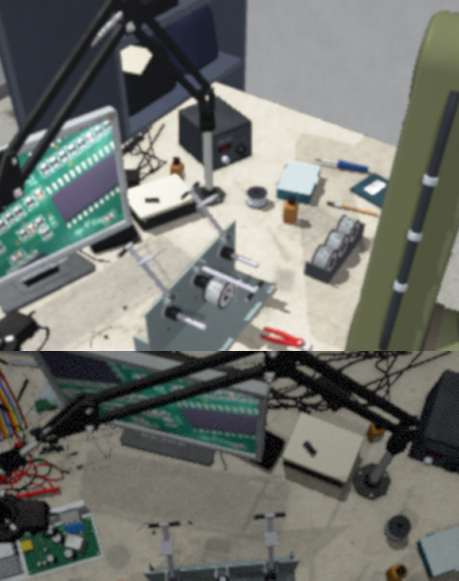

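```bash
python3 - <<'E'
from h import *
A=cam('scene');B=cam('top')
def tri(n,a,b):
    M=[];v=[]
    for (K,T),p in((A,a),(B,b)):
        P=K@np.linalg.inv(T)[:3]; M+= [p[0]*P[2]-P[0],p[1]*P[2]-P[1]]
    X=np.linalg.svd(np.array(M))[2][-1]; X=X[:3]/X[3]; print(n,X.round(), proj(*A,X).round(),proj(*B,X).round())
s=lambda x,y:(100+x/1.35,y/1.35); t=lambda x,y:(100+x/1.35,(y-351)/1.35)
tri('mon low right',s(130,238),t(265,460)); tri('elbow',s(130,15),t(285,360)); tri('stand top',s(207,95),t(405,432))
tri('box near-left top corner',s(140,215),t(287,460)); tri('bar2',s(210,195),t(270,516)); tri('bar0',s(130,243),t(164,523))
E
```

```text
mon low right [855. -76.   3.] [[196. 176.]] [[297.  81.]]
elbow [775. -73. 559.] [[196.  11.]] [[312.   7.]]
stand top [ 788. -312.  294.] [[254.  70.]] [[400.  60.]]
box near-left top corner [ 845. -118.   48.] [[205. 160.]] [[311.  79.]]
bar2 [635. -77. 234.] [[249. 143.]] [[304. 130.]]
bar0 [642. 132. 247.] [[195. 180.]] [[222. 128.]]
```

```bash
python3 -m jog '[[0,[0,0,-0.4],0],[0,[0,0,-0.6],0],[0,[0,0,-0.6],0],[0,[0,0,-0.6],0],[0,[0,0,-0.6],0],[0,[0,0,-0.2],0],[0,[0,0.4,0],0],[0,[0,0.6,0],0],[0,[0,0.6,0],0],[0,[0,0.6,0],0],[0,[0,0.6,0],0],[0,[0,0.6,0],0],[0,[0,0.6,0],0],[0,[0,0.38,0],0],[0,[0,0.1,0],0],[0,[0,0,0],0],[0,[0,0,0],0]]'; python3 -c "
from h import *
s,im=shot('k2');delta(687,-65,224)
K,T=cam('wrist',s)
print(proj(K,T,[[658,-67,238],[658,-35,238],[658,-99,238]]).round())
for r in regions_of('wrist','keeper2'): print(round(r['conf'],2),np.round(r['rect']))"
```

```text
clock: 29.55
eef_pos: [686.0, -65.3, 269.9]
eef_rot: [-3.141, -0.0, 1.624]
wrist_force: [-0.0, 0.3, 0.3]
finger_gap: 0.7
finger_force: 0.0
at [685.9 -65.3 270.3] yaw 1.6236 shift units [0.004 0.022 0.926] twist None t 29.6
[[240. 238.]
 [241. 196.]
 [240. 277.]]
0.89 [ 82. 102. 156.  72.]
0.61 [107. 320.  41.  27.]
0.58 [199. 236.  97.  79.]
0.56 [35. 10. 71. 20.]
```

```bash
python3 -m jog '[[0,[0,0,0.4],0],[0,[0,0,0.4],0],[0,[0,0,0.12],0],[0,[0,0,0],0],[0,[0,0,0],0]]'; python3 -m jog '[[0,[0,-0.2,0],0],[0,[0,-0.2,0],0],[0,[0,-0.2,0],0],[0,[0,-0.2,0],0],[0,[0,-0.2,0],0],[0,[0,-0.2,0],0],[0,[0,-0.2,0],0],[0,[0,-0.2,0],0],[0,[0,-0.2,0],0],[0,[0,-0.2,0],0],[0,[0,-0.1,0],0],[0,[0,-0.1,0],0],[0,[0,-0.06,0],0],[0,[0,0.1,0],0],[0,[0,0.1,0],0],[0,[0,0,0],0]]'; python3 -c "
from h import *
s,im=shot('k2d')
K,T=cam('wrist',s)
x=np.array([np.cos(.053),np.sin(.053),0]); h=np.array([571.6,-71.3,150.])
for t in (0,.2,1.5): print(t,proj(K,T,h-124*np.cos(t)*x+[0,0,124*np.sin(t)]).round())
for r in regions_of('wrist','keeper0'): print(round(r['conf'],2),np.round(r['rect']))
"
```

```text
clock: 30.15
eef_pos: [686.7, -65.3, 225.5]
eef_rot: [3.14, 0.0, 1.624]
wrist_force: [0.7, 0.7, -0.2]
finger_gap: 0.3
finger_force: 0.0
clock: 31.75
eef_pos: [584.4, -70.6, 223.8]
eef_rot: [-3.141, -0.0, 1.624]
wrist_force: [0.1, -0.4, -0.2]
finger_gap: 0.5
finger_force: 0.0
0 [[121. 220.]]
0.2 [[108. 230.]]
1.5 [[233. 301.]]
0.97 [188. 220. 160.  69.]
0.67 [178.  96. 179.  84.]
```

```bash
python3 -m jog '[[60,[0,0,-0.5],0],[60,[0,0,-0.5],0],[60,[0.3,-0.5,0],0.0215],[60,[0.6,-0.5,0],0],[60,[0.6,-0.5,0],0],[60,[0.6,-0.5,0],0],[60,[0.6,-0.5,0],0],[60,[0.6,-0.4,0],0],[60,[0.6,-0.2,0],0],[60,[0.6,0,0],0],[60,[0.6,0,0],0],[60,[0.6,0,0],0],[60,[0.6,0,0],0],[60,[0.6,0,0],0],[60,[0.6,0,0.4],0],[60,[0.5,0,0.5],0],[60,[0,0,0.5],0],[60,[0,0,0.4],0],[60,[0,0,0],0],[60,[0,0,0],0]]'; python3 - <<'E'
from h import *
s,im=shot('car4')
K,T=cam('wrist',s)
for r in regions_of('wrist','new0'):
    print(round(r['conf'],2),np.round(r['rect'],1),np.round(unproj(K,T,r['rect'][:2],64)[0]))
for r in regions_of('wrist','carrier'): print('c',round(r['conf'],2),np.round(r['rect'],1))
print(np.round(proj(K,T,[[427,334,67],[427,334+31,36],[427,334-31,36],[394,334,20],[460,334,20]])).tolist())
g=cv2.imread('pics/car4.png',0); c=int(proj(K,T,[[427,334,67]])[0,0]); print(c,g[100:300:3,c])
delta(427,333,50,1.556)
E
```

```text
clock: 33.85
eef_pos: [433.7, 329.9, 184.8]
eef_rot: [3.141, -0.0, 1.556]
wrist_force: [0.6, -0.3, 0.9]
finger_gap: 60.0
finger_force: 0.0
0.98 [180.3 181.2  62.7  60.2] [337. 357.  64.]
0.91 [374.9 255.3  57.8  56.1] [535. 274.  64.]
0.87 [219.4 346.3  39.9  55.8] [362. 161.  64.]
0.72 [288.6 194.6  39.4  57.7] [444. 342.  64.]
0.63 [350.6 387.7  38.7  38.6] [518.  98.  64.]
0.55 [193.8 260.8  56.6  60.7] [342. 271.  64.]
c 0.84 [289.2 206.1  69.1 247.4]
c 0.29 [287.5 195.8  38.7  58.8]
[[272.0, 203.0], [272.0, 167.0], [273.0, 223.0], [244.0, 193.0], [302.0, 192.0]]
271 [ 50  58  59  62  64  63  60  56  56  53  51  50  49  50  49  50  51  51
  50  51  51  50  47  48  50  53  52  51  52  55  57  67  72  81 100 103
 115 126 134  92  47  49  49  50  50  49  48  49  48  47  47  47  43  47
  48  47  45  47  46  47  48  48  46  47  46  47  45]
at [434.  330.1 185.5] yaw 1.556 shift units [ 0.054 -0.146  2.71 ] twist 0.0 t 34.0
```

```bash
python3 - <<'E'
from h import *
s=read_state();im=camera('wrist');K,T=cam('wrist',s)
m=regions_of('wrist','carrier')[0]['pixels']
n=[r for r in regions_of('wrist','new0') if abs(r['rect'][0]-288)<12 and abs(r['rect'][1]-195)<15][0]['pixels']
def edges(m,rows,z):
    L=[];Rr=[]
    for r in rows:
        c=np.flatnonzero(m[r]); 
        if len(c): L.append([c[0],r]);Rr.append([c[-1]+1,r])
    for n_,e in(('L',L),('R',Rr)):
        w=unproj(K,T,np.array(e),z); k=np.polyfit(w[:,1],w[:,0],1); print(n_,'slope',k[0].round(3),'x at y=335',np.polyval(k,335).round(1))
print('carrier rect',np.round(regions_of('wrist','carrier')[0]['rect']))
edges(m,range(110,240,3),19)
rr=np.flatnonzero(n.any(1)); print('reel rows',rr[0],rr[-1])
edges(n,range(rr[0]+8,rr[-1]-8,3),55)
c=cv2.imread('pics/car3.png')
cv2.imwrite('pics/car4c.png',np.hstack([cv2.resize(im[80:340,180:400,::-1],None,fx=2,fy=2,interpolation=2)]))
g=cv2.cvtColor(im,cv2.COLOR_RGB2GRAY); print(g[150:240,289])
E
```

```text
carrier rect [290. 206.  71. 245.]
L slope 0.084 x at y=335 412.0
R slope 0.086 x at y=335 472.9
reel rows 166 222
L slope 0.122 x at y=335 423.0
R slope 0.066 x at y=335 462.3
[ 53  53  53  52  48  51  53  54  54  55  54  54  54  54  53  52  53  51
  67 117 146 150 146 151 153 162 171 175 179 182 185 183 168 167 158 155
 151 165 136 149 163 159 146 147 149 155 154 156 161 159 167 166 168 175
 173 176 173 165 156 153 128 109 126 106 103 111 116 122 116  69  49  48
  48  50  51  50  50  51  50  49  49  49  49  49  49  49  51  51  50  51]
```

View pics/car4c.png

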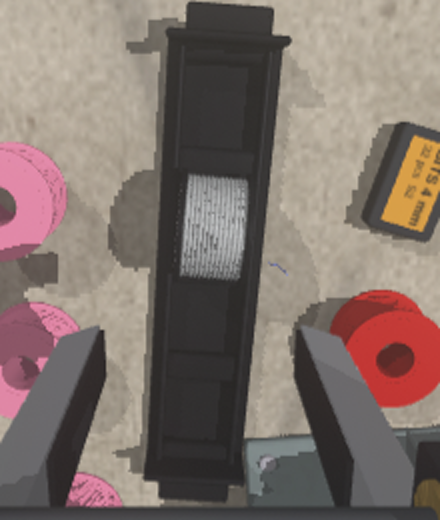

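```bash
python3 -m jog '[[60,[0,0,0.2],0.0223],[60,[0,0,0],0],[60,[0,0,0],0]]'; python3 -c "
from h import *
delta(442.6,334,50,1.486)"
```

```text
clock: 34.5
eef_pos: [433.6, 329.9, 174.3]
eef_rot: [-3.141, 0.0, 1.488]
wrist_force: [-0.6, 0.7, -0.6]
finger_gap: 59.9
finger_force: 0.0
at [433.6 329.9 174.3] yaw 1.4879 shift units [0.097 0.174 2.487] twist 0.0006 t 34.5
```

```bash
python3 -m jog '[[60,[0.097,0.174,0.3],0],[60,[0,0,0.5],0],[60,[0,0,0.5],0],[60,[0,0,0.5],0],[60,[0,0,0.4],0],[60,[0,0,0.2],0],[60,[0,0,0.08],0],[60,[0,0,0],0],[30,[0,0,0],0],[30,[0,0,0],0],[30,[0,0,0],0],[30,[0,0,0],0],[30,[0,0,0],0],[30,[0,0,0],0],[30,[0,0,0],0]]' 25;  python3 -m jog '[[30,[0,0,-0.2],0],[30,[0,0,-0.2],0],[30,[0,0,-0.4],0],[30,[0,0,-0.6],0],[30,[0,0,-0.6],0],[30,[0,0,-0.6],0],[30,[0,0,-0.6],0],[30,[0,0,-0.6],0],[30,[0,0,0],0],[30,[0,0,0],0]]'; python3 -c "
from h import *
s,im=shot('lift3')
g=cv2.imread('pics/lift3.png',0); print(g[190:220,256:306:10].T)
delta(380,-70,200)"
```

```text
clock: 36.0
eef_pos: [442.9, 334.1, 50.5]
eef_rot: [3.141, -0.001, 1.486]
wrist_force: [-0.6, 0.1, 5.7]
finger_gap: 37.8
finger_force: 24.9
clock: 37.0
eef_pos: [442.5, 333.9, 240.2]
eef_rot: [3.141, -0.0, 1.486]
wrist_force: [0.4, 0.2, -2.4]
finger_gap: 37.8
finger_force: 24.9
[[ 63  64  67  75  75  76  76  76  77  76  76  75  74  87 121 125 121 100
  136 143 147 150 152 154 144 113 150 157 166 169]
 [ 51  51  52  52  52  52  52  52  51  49  49  53  53  59  83 108 111 111
  113 113 111 113 116 118 121 122 125 126 129 129]
 [ 53  53  53  53  53  54  54  54  53  49  50  53  53  60  86 120 129 135
  138 138 145 144 147 150 152 153 156 161 165 166]
 [ 53  54  54  54  54  53  54  54  52  50  50  53  60  87 114 112 111 112
  113 115 118 119 117 120 121 123 122 124 127 131]
 [ 50  50  50  51  52  51  51  50  51  51  52  52  54  72 102 108 107 105
  112 132 147 149 152 155 157 160 163 163 165 165]]
at [442.2 333.7 239.2] yaw 1.4861 shift units [-8.149 -0.557  0.792] twist None t 37.0
```

```bash
python3 -m jog '[[30,[-0.2,-0.2,0],-0.034],[30,[-0.5,-0.2,0],0],[30,[-0.8,-0.2,0],0],[30,[-0.9,-0.1,0],0],[30,[-0.9,0,0],0],[30,[-0.9,0,0],0],[30,[-0.9,0,0],0],[30,[-0.9,0,0],0],[30,[-0.9,0,0],0],[30,[-0.9,0,0],0],[30,[-0.9,0,0],0],[30,[-0.9,0,0],0],[30,[-0.9,0,0],0],[30,[-0.9,0,0],0],[30,[-0.9,0,0],0],[30,[-0.9,0,0],0],[30,[-0.9,0,0],0],[30,[-0.6,0,0],0],[30,[0,0,0],0],[30,[0,0,0],0]]'; python3 - <<'E'
from h import *
s,im=shot('tr1')
K,T=cam('wrist',s); print(s['eef_pos'].round(1),s['eef_rot'].round(3))
for q in('row0','trough'):
  for r in regions_of('wrist',q): print(q,round(r['conf'],2),np.round(r['rect'],1),np.round(unproj(K,T,r['rect'][:2],60 if q=='row0' else 20)[0]))
E
```

```text
clock: 39.05
eef_pos: [422.4, -400.4, 238.3]
eef_rot: [-3.14, -0.002, 1.592]
wrist_force: [-0.2, 0.4, -1.8]
finger_gap: 37.8
finger_force: 24.9
[ 422.4 -400.4  238.3] [-3.140e+00 -2.000e-03  1.592e+00]
row0 0.89 [286.9 165.4  36.4  51.4] [ 431. -367.   60.]
row0 0.78 [288.1 113.5  35.3  57.4] [ 430. -309.   60.]
row0 0.7 [283.2  53.1  40.1  57.8] [ 424. -249.   60.]
trough 0.85 [284.4 109.2  58.6 176.7] [ 427. -303.   20.]
trough 0.62 [405.6 160.8  42.   34.2] [ 584. -363.   20.]
```

```bash
cat > tr.py <<'E'
from h import *
import sys
name=sys.argv[1]
s,im=shot(name);K,T=cam('wrist',s);g=cv2.cvtColor(im,cv2.COLOR_RGB2GRAY)
ms=[r for r in regions_of('wrist','trough')][:1]+[r for r in regions_of('wrist','row0')][:3]
for i,r in enumerate(ms):
    m=r['pixels']; rr=np.flatnonzero(m.any(1)); z=18 if i==0 else 50
    out=[]
    E=[[],[]]
    for q in range(rr[0]+10,min(rr[-1]-10,200),3):
        c=np.flatnonzero(m[q]); E[0].append([c[0],q]);E[1].append([c[-1]+1,q])
    ks=[np.polyfit(w[:,1]+310,w[:,0],1) for w in (unproj(K,T,np.array(e),z) for e in E)]
    print('trough' if i==0 else 'row','rows',rr[0],rr[-1],'slope/x@y=-310',np.round(ks,3).tolist(),'mid',np.round((ks[0]+ks[1])/2,3))
c=int(proj(K,T,[[428,-308,66]])[0,0]); print('col',c); prof=g[10:203,c-6:c+7].mean(1); print(prof.round().astype(int))
def sil(yc,zc=35,rad=29): # silhouette rows of a cylinder
    a=np.linspace(0,2*np.pi,361); q=proj(K,T,np.c_[0*a+428,yc+rad*np.cos(a),zc+rad*np.sin(a)]); return q[:,1].min(),q[:,1].max()
for y0 in (-312,-308,-304): print(y0,[np.round(sil(y0+d)) .tolist() for d in (62,0,-62)])
E
python3 tr.py tr2
```

```text
trough rows 19 196 slope/x@y=-310 [[-0.046, 397.239], [-0.046, 457.141]] mid [-4.6000e-02  4.2719e+02]
row rows 142 191 slope/x@y=-310 [[-0.012, 409.653], [-0.043, 447.461]] mid [-2.80000e-02  4.28557e+02]
row rows 25 87 slope/x@y=-310 [[-0.046, 407.755], [-0.015, 445.513]] mid [-3.10000e-02  4.26634e+02]
row rows 87 140 slope/x@y=-310 [[-0.04, 407.645], [-0.058, 447.411]] mid [-4.90000e-02  4.27528e+02]
col 285
[143 143 143 142 141 140 140 140 137 115  80  79  72  59  52  52  52  58
  85 115 121 125 113 124 135 137 130 131 121 125 131 132 135 141 141 142
 142 143 141 141 140 139 133 136 134 138 138 140 139 139 138 132 129 126
 133 133 133 131 124 128 124 118 119 111 115 109  99 105 102  96  96  92
  83  63  59  61  62  65  69  89 107 108 122 126 130 134 130 122 130 137
 139 142 143 143 141 136 137 136 135 137 137 137 141 141 144 145 145 143
 139 136 128 121 131 130 129 125 119 120 126 124 120 119 114 104 107  96
 100  84  65  65  68  68  66  69 100 119 116 130 134 140 142 136 145 152
 155 155 150 149 143 145 155 157 157 157 159 159 161 160 158 153 153 147
 132 139 144 144 145 141 138 139 133 133 124 127 122 111 112 104  87  58
  54  54  64  85  87 111 146 148 146 144 143 141 139]
-312 [[30.0, 87.0], [91.0, 142.0], [145.0, 192.0]]
-308 [[26.0, 84.0], [87.0, 138.0], [142.0, 189.0]]
-304 [[22.0, 80.0], [83.0, 135.0], [138.0, 186.0]]
```

```bash
python3 -m jog '[[30,[0.3,0,0],-0.0072],[30,[0.6,0,0],0],[30,[0.6,0,0],0],[30,[0.6,0,0],0],[30,[0.3,0,0],0],[30,[0,0,0.5],0],[30,[0,0,0.6],0],[30,[0,0,0.6],0],[30,[0,0,0.4],0],[30,[0,0,0],0],[30,[0,0,0],0]]'; python3 -c "
from h import *
delta(426,-278.2,104,np.pi/2+.044)"
```

```text
clock: 40.45
eef_pos: [418.2, -280.9, 135.9]
eef_rot: [3.141, 0.0, 1.616]
wrist_force: [0.8, 0.1, -1.2]
finger_gap: 37.7
finger_force: 24.9
at [ 418.2 -280.9  135.9] yaw 1.6157 shift units [0.047 0.159 0.638] twist 0.0003 t 40.5
```

```bash
python3 -m jog '[[30,[0.047,0.159,0.1],0],[30,[0,0,0.2],0],[30,[0,0,0.16],0],[30,[0,0,0.1],0],[30,[0,0,0.06],0],[30,[0,0,0],0],[30,[0,0,0],0]]'; python3 -c "
from h import *
s,im=shot('tr3'); K,T=cam('wrist',s)
for r in regions_of('wrist','row0'): print(round(r['conf'],2),np.round(r['rect'],1),np.round(unproj(K,T,r['rect'][:2],55)[0]))"
```

```text
clock: 41.15
eef_pos: [425.7, -278.1, 104.3]
eef_rot: [3.141, 0.0, 1.615]
wrist_force: [-0.6, -0.1, -1.1]
finger_gap: 37.7
finger_force: 24.9
0.64 [278.4 289.1  45.1  10.1] [ 428. -331.   55.]
0.6 [276.9 175.6  52.6  57.5] [ 423. -235.   55.]
0.6 [277.9 309.6  45.7  47.2] [ 428. -350.   55.]
```

```bash
python3 -m jog '[[30,[0,0,0.02],0],[30,[0,0,0.02],0],[30,[0,0,0],0],[30,[0,0,0],0]]'
```

```text
clock: 41.65
eef_pos: [426.4, -279.0, 103.6]
eef_rot: [3.139, 0.003, 1.616]
wrist_force: [-1.1, -3.0, 11.8]
finger_gap: 38.0
finger_force: 25.0
```

```bash
python3 -m jog '[[44,[0,0,0],0],[46,[0,0,0],0],[50,[0,0,0],0],[56,[0,0,0],0],[56,[0,0,0],0],[56,[0,0,-0.2],0],[56,[0,0,-0.4],0],[56,[0,0,-0.5],0],[56,[0,0,-0.5],0],[56,[0,0,-0.6],0],[56,[-0.4,0,-0.4],0],[56,[-0.6,0,0],0],[56,[-0.6,0,0],0],[56,[-0.6,0,0],0],[56,[-0.2,0,0],0],[56,[0,0,0],0],[56,[0,0,0],0]]'; python3 tr.py tr4; python3 - <<'E'
from h import *
s=read_state();K,T=cam('wrist',s)
for q in('row0','new0'):
  for r in regions_of('wrist',q): print(q,round(r['conf'],2),np.round(r['rect'],1))
x=np.array([np.cos(.044),np.sin(.044),0]);y=np.array([-x[1],x[0],0]);a=np.linspace(0,6.28,90)[:,None]
for d in(62,31,0,-62):
    c=np.array([427.2,-308.6,89 if d==31 else 35])+d*y
    q=np.vstack([proj(K,T,c+o*x+31*np.cos(a)*y+31*np.sin(a)*[0,0,1]) for o in(-19,19)])
    print(d,'pred cols',q[:,0].min().round(),q[:,0].max().round(),'rows',q[:,1].min().round(),q[:,1].max().round())
E
```

```text
clock: 43.35
eef_pos: [431.1, -397.0, 232.3]
eef_rot: [-3.142, -0.0, 1.616]
wrist_force: [0.9, -0.1, 0.3]
finger_gap: 56.1
finger_force: 0.0
trough rows 19 198 slope/x@y=-310 [[-0.047, 397.383], [-0.047, 457.781]] mid [-4.70000e-02  4.27582e+02]
row rows 25 49 slope/x@y=-310 [[-0.026, 406.069], [-0.059, 446.565]] mid [-4.30000e-02  4.26317e+02]
row rows 111 143 slope/x@y=-310 [[-0.132, 406.385], [-0.059, 446.565]] mid [-9.50000e-02  4.26475e+02]
row rows 145 193 slope/x@y=-310 [[0.014, 411.624], [-0.058, 445.712]] mid [-2.20000e-02  4.28668e+02]
col 279
[141 142 142 141 139 139 138 137 138 129  77  78  73  62  51  50  51  57
  86 116 119 122 118 130 132 133 127 125 127 126 129 133 136 138 139 139
 139 139 138 131 116 119 119 120 126 127 124 134 136 138 136 122 128 132
 135 136 140 140 139 140 141 144 142 142 140 140 140 138 135 133 130 129
 132 130 139 139 138 137 136 130 125 124 133 131 130 128 122 126 121 122
 119 111 116 114 111 110 107 104 101  95  86  89  89  89  89  90  95 106
 137 135 133 128 123 118 128 128 131 126 127 120 129 126 121 112 117 112
 110 105 101  92  87  63  64  64  63  61  71  93 116 127 130 134 135 125
 131 142 148 148 143 142 135 143 146 149 147 150 152 153 150 152 150 147
 144 145 144 141 141 144 143 144 139 135 130 131 135 130 122 124 120 116
 111 100  70  55  55  63  84  85 104 144 146 144 142]
-312 [[31.0, 89.0], [92.0, 144.0], [147.0, 195.0]]
-308 [[26.0, 85.0], [88.0, 141.0], [144.0, 192.0]]
-304 [[22.0, 81.0], [85.0, 137.0], [140.0, 189.0]]
row0 0.94 [278.9  36.   38.1  22.1]
row0 0.79 [280.4 127.9  36.5  34.6]
row0 0.76 [278.6 169.6  35.9  51.2]
new0 0.7 [281.5  81.   43.   66.8]
62 pred cols 260.0 297.0 rows 25.0 87.0
31 pred cols 257.0 300.0 rows 45.0 115.0
0 pred cols 261.0 296.0 rows 87.0 143.0
-62 pred cols 262.0 295.0 rows 143.0 194.0
```

```bash
python3 -m jog '[[56,[-0.4,-0.4,-0.2],0],[56,[-0.4,-0.6,0],0],[56,[0,-0.6,0],0],[56,[0,-0.6,0],0],[56,[0,0,0],0],[56,[0,0,0],0]]'; python3 - <<'E'
from h import *
x=np.array([np.cos(.053),np.sin(.053),0]);y=np.array([-x[1],x[0],0]);a=np.linspace(0,6.28,90)[:,None]
for n in('scene','top'):
    camera(n);K,T=cam(n)
    for q in('hung0','keeper0','cutters','flux','bits'):
        print(n,q,[(round(r['conf'],2),np.round(r['rect']).tolist()) for r in regions_of(n,q)])
    for i in range(3):
        t=np.array([483.1,124.3,110])-100*i*y; c=t+[0,0,-5]+26*x
        q=np.vstack([proj(K,T,c+o*x+31*np.cos(a)*y+31*np.sin(a)*[0,0,1]) for o in(-19,19)])
        h=t+78*x+[0,0,40]; k=proj(K,T,[h+5*y,h-124*x+32*y,h-124*x-32*y,h-88*x-[0,0,50]])
        f=lambda q:np.round([*(q.min(0)+q.max(0))/2,*(q.max(0)-q.min(0))]).tolist()
        print(i,'pred reel',f(q),'keeper down',f(k))
E
```

```text
clock: 44.2
eef_pos: [323.0, -442.6, 242.6]
eef_rot: [3.141, 0.001, 1.615]
wrist_force: [0.2, -0.4, -0.2]
finger_gap: 56.1
finger_force: 0.0
scene hung0 [(0.85, [262.0, 216.0, 25.0, 24.0]), (0.35, [346.0, 194.0, 40.0, 30.0])]
scene keeper0 [(0.67, [274.0, 208.0, 48.0, 30.0]), (0.6, [251.0, 233.0, 48.0, 32.0])]
scene cutters [(0.79, [314.0, 250.0, 38.0, 22.0]), (0.53, [220.0, 323.0, 96.0, 96.0]), (0.43, [354.0, 181.0, 11.0, 18.0]), (0.17, [256.0, 225.0, 110.0, 121.0])]
scene flux [(0.69, [315.0, 156.0, 10.0, 20.0])]
scene bits [(0.83, [174.0, 314.0, 27.0, 25.0]), (0.18, [257.0, 225.0, 113.0, 123.0])]
0 pred reel [242.0, 240.0, 26.0, 28.0] keeper down [248.0, 234.0, 49.0, 27.0]
1 pred reel [263.0, 216.0, 24.0, 27.0] keeper down [269.0, 210.0, 47.0, 24.0]
2 pred reel [282.0, 194.0, 23.0, 25.0] keeper down [288.0, 189.0, 45.0, 23.0]
top hung0 [(0.81, [267.0, 184.0, 20.0, 13.0])]
top keeper0 [(0.83, [306.0, 184.0, 23.0, 50.0]), (0.82, [268.0, 186.0, 18.0, 48.0]), (0.49, [228.0, 191.0, 20.0, 50.0])]
top cutters [(0.77, [284.0, 231.0, 13.0, 31.0]), (0.16, [266.0, 183.0, 114.0, 64.0])]
top flux [(0.46, [395.0, 164.0, 10.0, 12.0])]
top bits [(0.68, [158.0, 177.0, 26.0, 19.0])]
0 pred reel [231.0, 188.0, 23.0, 17.0] keeper down [231.0, 190.0, 23.0, 46.0]
1 pred reel [266.0, 185.0, 23.0, 17.0] keeper down [268.0, 187.0, 23.0, 46.0]
2 pred reel [302.0, 182.0, 23.0, 17.0] keeper down [305.0, 184.0, 23.0, 46.0]
```

```bash
python3 - <<'E'
from h import *
for n in('scene','top'):
    camera(n)
    for q in('new0','row0','keeper2'): print(n,q,[(round(r['conf'],2),np.round(r['rect']).tolist()) for r in regions_of(n,q)])
g=camera('top'); b=cv2.imread('pics/top0.png')[:,:,::-1]
print('mid', g[180:190,262:274].mean(), 'p0',g[183:193,224:230].mean(),g[183:193,233:238].mean(),'p2',g[178:188,296:302].mean(),g[178:188,306:311].mean(),'old',b[183:193,224:230].mean(),b[178:188,306:311].mean())
E
```

```text
scene new0 [(0.96, [250.0, 362.0, 30.0, 31.0]), (0.8, [241.0, 240.0, 23.0, 21.0]), (0.61, [281.0, 194.0, 24.0, 20.0]), (0.58, [294.0, 290.0, 24.0, 25.0]), (0.56, [274.0, 331.0, 26.0, 33.0]), (0.56, [203.0, 290.0, 28.0, 29.0]), (0.3, [271.0, 208.0, 46.0, 32.0])]
scene row0 [(0.74, [340.0, 191.0, 20.0, 14.0]), (0.44, [359.0, 167.0, 16.0, 21.0])]
scene keeper2 [(0.84, [250.0, 232.0, 50.0, 33.0]), (0.61, [274.0, 210.0, 47.0, 29.0]), (0.58, [289.0, 188.0, 47.0, 30.0])]
top new0 [(0.89, [192.0, 180.0, 19.0, 19.0]), (0.88, [193.0, 253.0, 20.0, 19.0]), (0.83, [234.0, 245.0, 20.0, 23.0]), (0.64, [374.0, 213.0, 24.0, 17.0]), (0.64, [161.0, 254.0, 26.0, 20.0]), (0.62, [228.0, 188.0, 26.0, 14.0]), (0.61, [302.0, 182.0, 19.0, 14.0])]
top row0 [(0.62, [401.0, 213.0, 22.0, 13.0]), (0.59, [389.0, 214.0, 4.0, 19.0]), (0.54, [356.0, 215.0, 15.0, 18.0])]
top keeper2 [(0.68, [304.0, 185.0, 25.0, 57.0]), (0.56, [269.0, 188.0, 20.0, 48.0]), (0.49, [228.0, 192.0, 9.0, 44.0])]
mid 108.84722222222223 p0 126.7388888888889 96.29333333333334 p2 118.58333333333333 87.11333333333333 old 80.46666666666667 65.98
```

Both cameras find reels where I predicted them on pegs 0 and 2, all three keepers down, and the third reel in its gap.

```bash
python3 -c "
from cell import *
print(sign_off())"
```

```text
the job is handed in; nothing more can be done
None
```

I handed the job in: new reels hang on the left and right pegs, all three keepers are down, and the third new reel sits in a gap of the stock row; the cameras confirmed this, but no verdict came back.

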